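Feed a clay tile through the guide on to the indexing wheel

ROBOT

A 7-joint arm with a two-finger parallel gripper is mounted at the origin on the work surface. World frame = base frame: x ahead of the robot, y to its left, z up, the work surface at z = 0. Lengths are in mm, angles in degrees, forces in N, time in s.
With the tool pointing down it reaches from about 375 to 925 mm from the base axis. Payload 3.1 kg.
Tool frame: the origin (TCP) lies on the centre line of the jaws, within the pads' length; the fingertips stand 14 mm ahead of it and the grasp point (between the pads) lies 5 mm behind it (robot.finger_overhang is the distance from the TCP to the fingertips, in mm); z points along the fingers, y is the direction in which the jaws open and shut (so a half turn about z gives the same grasp; the last joint's range is limited). The gripper opens to 85 mm and grips with 20 to 120 N. Pads are 22 mm wide; open, the fingers measure 114 mm over their backs; the gripper's body (76 mm by 85 mm) begins 54 mm behind the grasp point. The pads swing forward as they close: fully open they stand 13 mm farther back than shut.
Start: joints at [58.281, 21.939, 2.515, 91.553, -1.026, 66.532, -2.859], TCP at [286.136, -583.635, 245.269] pointing down, gripper open.
Joint ranges: [-149.38, 149.38], [-23.57, 123.04], [-84.95, 90], [0, 143.3], [-89.99, 269.99], [3.08, 112.72], [-163.45, 163.45]. Speed limits (degrees/s): [159.86, 159.86, 180, 180, 180, 180, 180].

INTERFACE

Orientations are given as a 3x3 rotation matrix whose columns are the frame's x, y, z axes.
In Python, from rig import robot gives the robot as it stands.
- The arm moves only by the shell command python3 -m handwheel 'ROWS'. ROWS is text: rows parted by semicolons, each of 7 numbers parted by spaces: the opening, from -1 (shut) to 1 (fully open), then the shift along the tool's x, y, z in m, then the turn, a rotation vector about the tool's x, y, z in degrees. A call has 1 to 10 rows; each row is the pose to reach, as a shift and turn from the pose commanded when the call began, along the tool's axes at that moment; what a row does not reach only later rows make up. A row lasts 1/10 s, in which the tool goes at most 50 mm and 8.59 degrees, less where a joint would pass 70% of its speed; a pose out of reach is approached as far as the arm can. A call with a gripper value outside its range is refused whole. The fingers move at their own pace and stop on an object; the grip force is fixed at half the most. Time passes only in rows, so rows that repeat a pose let the fingers close. It gives the time, the measured TCP pose, the force and the opening at its end, in the units of the state.
- robot.get_obs(): the state, without advancing time (a new reading comes with each control period).
- robot.camera(name): name is "scene" or "top"; returns a dict with "pixels" (480x640x3 uint8, red, green, blue), "fovy" (degrees; the focal length in pixels is half the picture's height over the tangent of half this angle, whatever the lens; pixels are square), "cx", "cy" (the principal point, pixels), "k1" (the pictures are not rectified: a ray, as slopes to the right and down, at radius r is drawn at 1 + k1 r^2 times it, then the intrinsics apply), "R" (3x3) and "t" (3): a world point X has camera coordinates R X + t. Camera axes: x right, y down, z forward; pixel columns grow to the right and rows downward; lengths in mm; the calibration is good to about 2 mm. A picture is of the moment at which its call begins. There is no depth.
- robot.sign_off(): hands the job in, once; it reports no verdict.
The state is a dict: "t": time; "q": joint angles; "qd": joint speeds; "effort": joint torques, N m; "ee_pos": TCP position; "orientation": TCP orientation; "force": force on the tool from outside, world axes, zero at the start; "wrist_torque": the same for the moment, N m; "width": finger opening in mm.
Only numpy, scipy, OpenCV 4.12 (cv2) and the standard library are available. Lean on these libraries where they do the work, as an engineer would, in place of code of your own. Each camera call takes 0.05 s, during which the arm holds its last target.

TASK

Lay the flat clay tile on the jig's bed and, with the wooden push stick held in the gripper, feed it through the roofed guide under the drying shelf until it sits on the wheel, fully home against the stop. Then lay the stick down on the bench clear of the jig and turn the wheel a quarter turn clockwise (seen from above), until it meets its index stop, with the tile still home. Leave the thick brick, the bowl and the jar where they are.

Things in the scene. Friction and masses are not known exactly. Their poses are not given: they have to be found in the camera images.
- tile_c (a point): Centre of the flat terracotta tile: a plain block 80 long (its x) x 46 wide (y) x 18 mm thick (z), about 0.13 kg, flat on the bench at the start. It lies in one of two places beyond and beside the jig's infeed; the thick brick is in the other.
- stick_grip (a point): Point in the push stick's handle, at its middle, 50 mm above the stick's underside. Wooden stick: foot 200 x 30 x 14 mm high, on its rear end an upright plate handle 45 mm long, 18 thick, top 75 mm above the underside. x points along the foot to its square pushing tip, 177.5 mm ahead (tail 22.5 mm behind); z up. Stands on its foot on the bench at the start; 0.09 kg.
- jig: The fixed wooden feeding jig. Origin on the bench under the middle of the guide's mouth; x is the feed direction, z up. Bed: flat strip, top at z = 46 mm, 72 mm wide, x = -180 to 75. Flared lead-in walls 20 mm high on the bed from x = -33 (75 mm apart) to 0; before that the bed is open. The wheel's axis is at x = 170.
- guide (a point): Middle of the roofed guide channel at bed height, 37.5 mm past the jig's origin, same axes. Rails 26 mm high, 50 mm apart inside, 75 mm long (jig x = 0 to 75), closed by a flat roof: underside 26 mm above the bed, top 32 mm, 72 mm wide.
- shelf_edge (a point): Middle of the infeed-side lower edge of the drying shelf over the guide: jig x = -70, z = 220 mm, same axes. Board 150 long (+x), 180 wide, 16 mm thick, with cups on it to z = 300. Posts 14 mm square at jig x = 12 and 62, y = +-78. With the tile home the stick's grip point is 22 mm in under this edge, so the gripper must lean back to -x about 35 degrees.
- wheel_axis (a point): Centre of the wheel's top face, z = 45 mm. Grey disc, radius 94 mm; this frame turns with it. Pocket for the tile: two cheeks 12 mm high, 52 mm apart inside (y = +-26), flared at the entry on the -x side, and a stop bar 16 mm high with its face at x = +40 mm. Home: the tile's end touches the stop, its centre over this point.
- wheel_knob (a point): Grip point on the wheel's upright knob, a round wooden post 18 mm in diameter standing on the wheel, 80 mm from its axis along the wheel's x (beyond the stop bar). The post's top is 17 mm above this point, its foot 45 mm below.
- wheel (a joint): Angle of the wheel (rad), growing clockwise seen from above: 0 = pocket in line with the guide, wheel x = jig x; 1.571 = quarter turn. Both ends are firm index stops; the stiff bearing holds the wheel wherever it is left. The knob needs about 1 to 1.5 N.
- brick_c (a point): Centre of the thick terracotta brick, 85 x 64 x 36 mm, too big for the guide; a bystander.
- bowl: Terracotta bowl, 90 mm across, 35 mm high, origin under its centre; a bystander.
- jar: Amber glass jar with a white lid, 54 mm across, 85 mm high, origin under its centre; a bystander.
There are look-alikes about, which are no part of the job. Of the things like the part that bears stick_grip, leave any that is pink; of the rest the smaller one is meant. What is shaped like the part that bears tile_c but purple is not meant.

How it is judged (in metres and radians):
On the way, in this order (a step that is already met when the one before it is completed fails the run):
1. the stick, held by the fingers, pushes the tile along inside the roofed guide (x of tile_c in the frame of jig between 0 and 0.09 m and y of tile_c in the frame of jig between -0.005 and 0.005 m and z of tile_c in the frame of jig between 0.05 and 0.06 m and contact force between stick and tile above 0.05 N and contact force between the fingers and stick above 1 N), for 0.05 s.
2. the tile is home on the wheel while the wheel is still in line with the guide (x of tile_c in the frame of wheel_axis between -0.006 and 0.006 m and y of tile_c in the frame of wheel_axis between -0.006 and 0.006 m and z of tile_c in the frame of wheel_axis between 0.005 and 0.014 m and angle between the x axis of tile_c and the x axis of wheel_axis, either way round below 0.1 rad and value of joint wheel below 0.12 rad), for 0.2 s.
At the end, for the whole second after the job is handed in: Tile flat in the wheel's pocket, centre within 6 mm of the wheel's axis along and across, square within 0.1 rad; wheel within 4 degrees of the quarter-turn stop; stick on the bench, not touching the jig, its grip point below 60 mm; tile and stick at rest (x of tile_c in the frame of wheel_axis between -0.006 and 0.006 m and y of tile_c in the frame of wheel_axis between -0.006 and 0.006 m and z of tile_c in the frame of wheel_axis between 0.005 and 0.014 m and angle between the x axis of tile_c and the x axis of wheel_axis, either way round below 0.1 rad and value of joint wheel above 1.5 rad and height (world z) of stick_grip below 0.06 m and contact force between stick and jig below 0.1 N and linear speed of each of tile, stick below 0.02 m/s).
It fails at once if the brick is moved more than 20 mm (distance of brick_c from where it was at the start of the episode above 0.02 m).
It fails at once if the bowl is moved more than 20 mm (distance of bowl from where it was at the start of the episode above 0.02 m).
It fails at once if the jar is moved more than 20 mm (distance of jar from where it was at the start of the episode above 0.02 m).
It also fails if it takes over 72 s, if anything falls off the work surface, if the arm or the gripper's body presses on something with over 40 N, if the wrist force passes 120 N, or if a joint passes its speed limit or range.

## Working session

There is one attempt and no reset: what is moved stays moved. The work goes in short steps, Python scripts to look and compute and a shell command to move; the robot and the scene stay as the last step left them, time stands still between calls to the robot, and variables do not carry over. Pictures are saved under pics/ and viewed, and the job is handed in when it is done.

```bash
ls; mkdir -p pics; python3 - <<'E'
from rig import robot
import cv2,pickle
for n in("scene","top"):
    c=robot.camera(n); cv2.imwrite(f"pics/{n}0.png",c["pixels"][:,:,::-1]); pickle.dump(c,open(f"{n}0.pkl","wb"))
    print(n,c["fovy"],c["cx"],c["cy"],c["k1"],c["R"],c["t"])
o=robot.get_obs();print(o)
E
```

```text
pics
scene 44.666756295164205 305.84854576295174 236.17495669517956 -0.1657849416829931 [[ 0.71863957  0.69538171 -0.00120439]
 [ 0.56898375 -0.58900802 -0.57387023]
 [-0.39976826  0.41172058 -0.81894536]] [-390.64792454 -142.88292402 1938.20048664]
top 55.819355706864826 307.6547156043943 244.02236486200715 -0.10077576928693563 [[-0.04513836 -0.99897962 -0.00149997]
 [-0.9777476   0.04448683 -0.20501354]
 [ 0.20487108 -0.00778738 -0.97875799]] [ 117.13644702  503.2269171  1114.61504566]
{'t': 0.1, 'q': array([58.28071229, 21.98934184,  2.51111494, 91.64134317, -1.02614728,
       66.5317408 , -2.85860066]), 'qd': array([-0.00904385, -0.15758794,  0.06604596, -0.18009805,  0.08680299,
       -0.01963169, -0.07837448]), 'effort': array([ 3.05035115e-03, -4.34727788e+01,  1.02917846e+00, -2.50452375e+01,
        1.07937329e-02,  5.52459009e-03, -2.07773161e-05]), 'ee_pos': array([ 285.76065858, -582.88555432,  243.97899676]), 'orientation': array([[ 8.97865819e-01,  4.40267623e-01, -1.17934428e-03],
       [ 4.40269187e-01, -8.97863279e-01,  2.13902780e-03],
       [-1.17145241e-04, -2.43978889e-03, -9.99997017e-01]]), 'force': array([-0.31365619,  0.07807656, -0.40490473]), 'wrist_torque': array([ 0.03072266, -0.02184139, -0.02277427]), 'width': 85.5585826802217}
```

View pics/scene0.png

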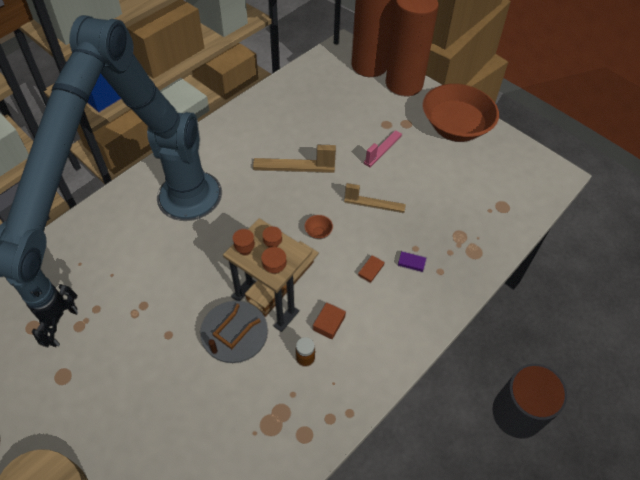

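View pics/top0.png

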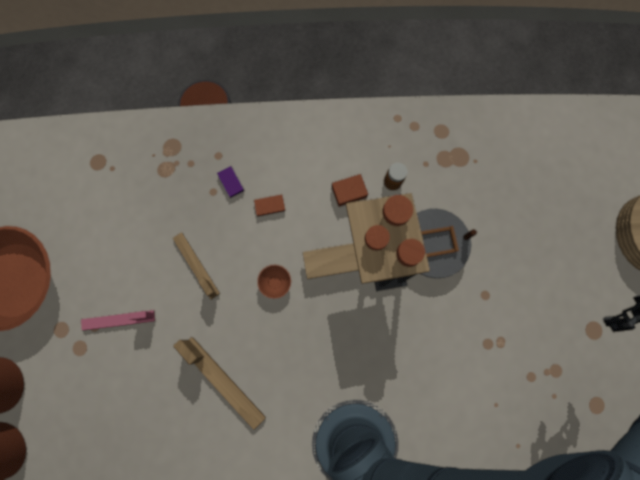

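Top view candidates are as follows. Sticks: a large wooden one (222,385), a small wooden one (196,265) and a pink one (118,320); the small wooden one is meant. Tiles: a small terracotta one (269,205), a thick terracotta brick (350,190) and a purple one (231,181); the one at (269,205) is meant. I'll confirm in a crop and measure.

```bash
cat > h.py <<'E'
import numpy as np,cv2,pickle
def load(n): return pickle.load(open(n+".pkl","rb"))
def K(c):
    f=240/np.tan(np.radians(c["fovy"]/2)); return np.array([[f,0,c["cx"]],[0,f,c["cy"]],[0,0,1]]),np.array([c["k1"],0,0,0,0.])
def rays(c,p):
    k,d=K(c); u=cv2.undistortPoints(np.asarray(p,float).reshape(-1,1,2),k,d,None,None)[:,0]
    r=np.c_[u,np.ones(len(u))]@np.asarray(c["R"]); return -np.asarray(c["R"]).T@c["t"],r
def onz(c,p,z):
    o,r=rays(c,p); return o+r*((np.asarray(z)-o[2])/r[:,2])[:,None]
def proj(c,X):
    k,d=K(c); R=np.asarray(c["R"]); return cv2.projectPoints(np.asarray(X,float).reshape(-1,1,3),cv2.Rodrigues(R)[0],np.asarray(c["t"],float),k,d)[0][:,0]
def tri(c1,p1,c2,p2):
    o1,r1=rays(c1,[p1]);o2,r2=rays(c2,[p2]);A=np.c_[r1[0],-r2[0]];s=np.linalg.lstsq(A,o2-o1,rcond=None)[0]
    a=o1+s[0]*r1[0];b=o2+s[1]*r2[0];return (a+b)/2,np.linalg.norm(a-b)
E
python3 - <<'E'
from h import *
t=load("top0");s=load("scene0")
im=t["pixels"][:,:,::-1]
cv2.imwrite("pics/ctop.png",cv2.resize(im[140:320,160:300],None,fx=4,fy=4*0.8,interpolation=2)[:600])
cv2.imwrite("pics/cjig.png",cv2.resize(im[160:310,295:485],None,fx=4,fy=4,interpolation=2))
i2=s["pixels"][:,:,::-1]
cv2.imwrite("pics/sjig.png",cv2.resize(i2[210:365,195:350],None,fx=3.8,fy=3.8,interpolation=2))
cv2.imwrite("pics/sstick.png",cv2.resize(i2[175:285,335:435],None,fx=5,fy=5,interpolation=2))
E
```

```text
(no output)
```

View pics/ctop.png

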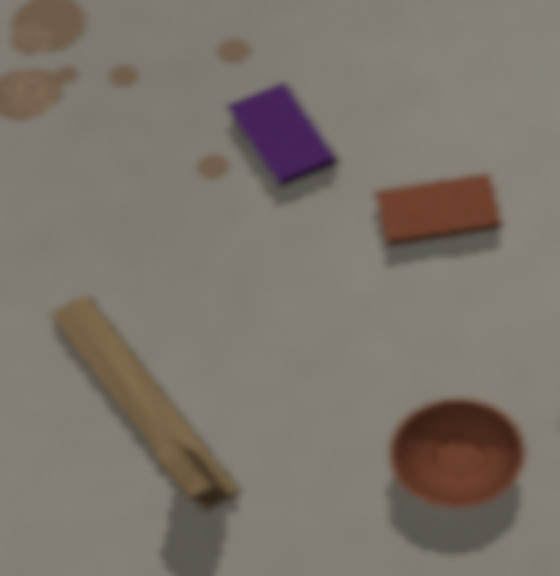

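View pics/cjig.png

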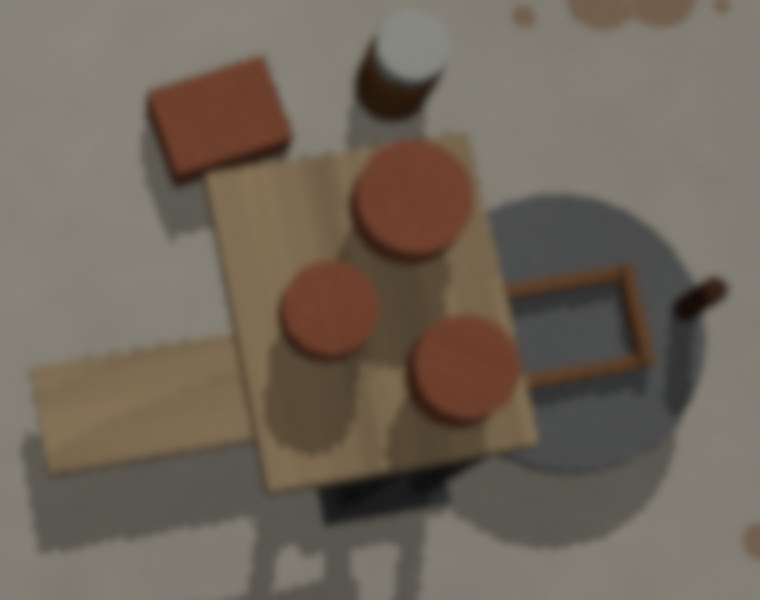

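View pics/sjig.png

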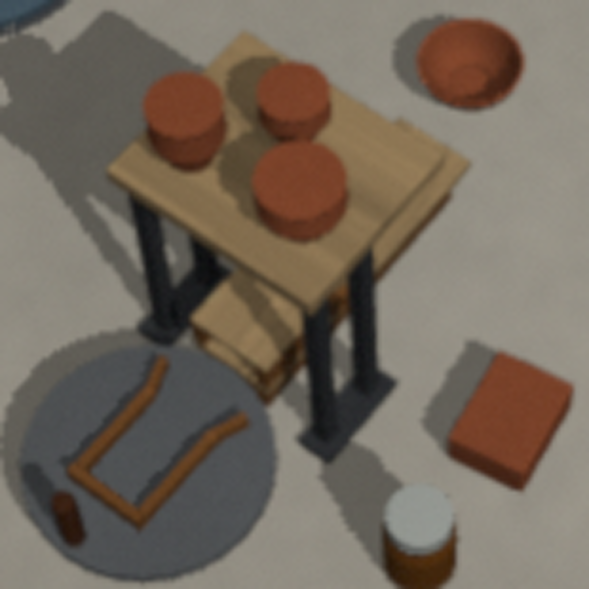

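View pics/sstick.png

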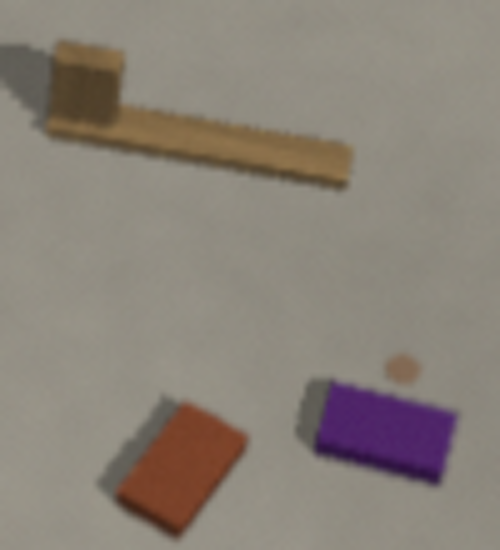

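```bash
python3 - <<'E'
from h import *
np.set_printoptions(precision=1,suppress=True)
t=load("top0");s=load("scene0")
def cr(x0,y0,fx,fy,P): return [(x0+a/fx-.5+.5/fx,y0+b/fy-.5+.5/fy) for a,b in P]
print("tile top(top)",onz(t,cr(160,140,4,3.2,[(377,192),(490,177),(499,222),(387,240)]),18))
print("tile top(scene)",onz(s,cr(335,175,5,5,[(182,403),(246,437),(182,525),(120,490)]),18))
print("bed end(top)",onz(t,cr(295,160,4,4,[(31,370),(48,472)]),46))
print("shelf",onz(t,cr(295,160,4,4,[(208,172),(466,133),(538,443),(270,492)]),236))
print("shelf sc",onz(s,cr(195,210,3.8,3.8,[(108,172),(314,308),(470,163),(245,33)]),[220,220,220,236]))
print("stick top tip,tail",onz(t,cr(160,140,4,3.2,[(52,316),(88,297),(238,490)]),14))
print("handle top?",onz(t,cr(160,140,4,3.2,[(186,440),(196,505),(230,488)]),[75,75,75]))
print("stick scene tip top,bot",onz(s,cr(335,175,5,5,[(352,145),(348,187),(322,180)]),[14,0,14]))
print("stick scene tail bot",onz(s,cr(335,175,5,5,[(46,130)]),0))
print("handle top sc",onz(s,cr(335,175,5,5,[(57,40),(125,52),(120,66),(52,58)]),75))
print("stop bar top",onz(t,cr(295,160,4,4,[(628,266),(652,360)]),61))
print("knob top",onz(t,cr(295,160,4,4,[(716,290)]),107),onz(s,cr(195,210,3.8,3.8,[(63,499)]),107))
# wheel ellipse, rim of top face, world-plane circle
print("wheel sc pts",onz(s,cr(195,210,3.8,3.8,[(20,452),(145,346),(275,455),(145,575)]),45))
print("wheel top pts",onz(t,cr(295,160,4,4,[(705,335),(560,193),(565,470),(640,222),(655,435)]),45))
print("roof sc",onz(s,cr(195,210,3.8,3.8,[(192,322),(268,370)]),78))
print("bowl",onz(t,[(274,281)],35),"jar lid",onz(t,cr(295,160,4,4,[(414,45)]),85))
print("brick",onz(t,cr(295,160,4,4,[(150,92),(264,57),(290,137),(177,175)]),36))
E
```

```text
tile top(top) [[644.8 234.3  18. ]
 [654.4 157.1  18. ]
 [614.4 152.4  18. ]
 [602.2 228.3  18. ]]
tile top(scene) [[602.9 224.   18. ]
 [646.9 232.2  18. ]
 [659.1 158.2  18. ]
 [616.5 151.   18. ]]
bed end(top) [[488.6 108.7  46. ]
 [421.9 100.8  46. ]]
shelf [[ 558.9    5.6  236. ]
 [ 575.4 -139.8  236. ]
 [ 399.8 -162.6  236. ]
 [ 380.5  -16.3  236. ]]
shelf sc [[ 394.6 -159.5  220. ]
 [ 574.6 -135.5  220. ]
 [ 569.9   20.4  220. ]
 [ 385.1  -18.2  236. ]]
stick top tip,tail [[548.  456.7  14. ]
 [563.3 432.2  14. ]
 [396.3 331.2  14. ]]
handle top? [[430.2 351.9  75. ]
 [379.2 345.8  75. ]
 [391.5 324.4  75. ]]
stick scene tip top,bot [[551.4 456.8  14. ]
 [565.7 437.5   0. ]
 [555.3 420.4  14. ]]
stick scene tail bot [[392.7 335.5   0. ]]
handle top sc [[385.7 348.1  75. ]
 [423.6 370.9  75. ]
 [428.9 359.9  75. ]
 [393.4 334.7  75. ]]
stop bar top [[ 536.7 -282.3   61. ]
 [ 473.9 -291.1   61. ]]
knob top [[ 508. -321.  107.]] [[ 509.3 -320.8  107. ]]
wheel sc pts [[ 430.5 -305.4   45. ]
 [ 430.6 -182.    45. ]
 [ 565.4 -176.5   45. ]
 [ 567.3 -305.8   45. ]]
wheel top pts [[ 491.8 -334.1   45. ]
 [ 592.3 -247.4   45. ]
 [ 407.6 -231.6   45. ]
 [ 570.1 -299.3   45. ]
 [ 427.4 -293.1   45. ]]
roof sc [[ 456.5 -154.    78. ]
 [ 525.5 -142.5   78. ]]
bowl [[418.4 185.   35. ]] jar lid [[ 685.  -149.9   85. ]]
brick [[677.2  20.6  36. ]
 [698.9 -58.1  36. ]
 [641.4 -71.4  36. ]
 [618.2   6.   36. ]]
```

```bash
cat >> h.py <<'E'
from scipy.spatial.transform import Rotation as Ro
D=np.array([.1244,-.9922,0]);D/=np.linalg.norm(D);J0=np.array([477.8,-73.6,0]);JY=np.array([-D[1],D[0],0])
def jig(x,y,z): return J0+D*x+JY*y+[0,0,z]
def ori(yawdeg,lean=0):
    # y_tool horizontal at yaw; lean: z_tool tilts toward yaw-90deg direction (stick x)
    a=np.radians(yawdeg);y=np.array([np.cos(a),np.sin(a),0]);f=np.array([np.sin(a),-np.cos(a),0])
    l=np.radians(lean);z=np.sin(l)*f-np.cos(l)*np.array([0,0,1]);return np.c_[np.cross(y,z),y,z]
def go(pos,R,o=None):
    if o is None:
        from rig import robot;o=robot.get_obs()
    R0=o["orientation"];d=R0.T@(np.asarray(pos)-o["ee_pos"]);rv=Ro.from_matrix(R0.T@R).as_rotvec(degrees=True)
    print("t",round(o["t"],2),"pos",o["ee_pos"].round(1),"F",o["force"].round(1),"w",round(o["width"],1));print("shift m",(d/1000).round(4),"turn",rv.round(2),"rows>=",round(max(np.linalg.norm(d)/50,np.linalg.norm(rv)/8.59),1))
E
python3 - <<'E'
from h import *
from rig import robot
print(robot.finger_overhang)
go([286,-583,400],ori(-63.9))
go([630,192,400],ori(9.1))
E
```

```text
14.0
t 0.1 pos [ 285.8 -582.9  244. ] F [-0.3  0.1 -0.4] w 85.6
shift m [ 1.00e-04 -2.00e-04 -1.56e-01] turn [-0.14  0.01  0.02] rows>= 3.1
t 0.1 pos [ 285.8 -582.9  244. ] F [-0.3  0.1 -0.4] w 85.6
shift m [ 0.6502 -0.5446 -0.1548] turn [ -0.12  -0.08 -72.98] rows>= 17.2
```

```bash
python3 -m handwheel '1 0 0 -0.05 0 0 0; 1 0 0 -0.1 0 0 0; 1 0 0 -0.15 0 0 0; 1 0 0 -0.15 0 0 0'
```

```text
t: 0.5
ee_pos: [287.6, -586.8, 405.3]
orientation: [[0.898, 0.44, 0.008], [0.44, -0.898, -0.015], [0.001, 0.017, -1.0]]
force: [0.3, -0.5, 1.1]
width: 85.3
```

```bash
python3 -m handwheel '1 0.325 -0.273 0 0 0 -36.5; 1 0.325 -0.273 0 0 0 -36.5; 1 0.325 -0.273 0 0 0 -36.5; 1 0.325 -0.273 0 0 0 -36.5; 1 0.65 -0.545 0 0 0 -73; 1 0.65 -0.545 0 0 0 -73; 1 0.65 -0.545 0 0 0 -73; 1 0.65 -0.545 0 0 0 -73; 1 0.65 -0.545 0 0 0 -73; 1 0.65 -0.545 0 0 0 -73'
python3 - <<'E'
from h import *
go([630,192,400],ori(9.1))
E
```

```text
t: 1.5
ee_pos: [488.7, -124.6, 394.8]
orientation: [[-0.159, 0.987, -0.0], [0.987, 0.159, -0.0], [-0.0, -0.0, -1.0]]
force: [0.9, -0.2, -0.1]
width: 85.3
t 1.5 pos [ 488.7 -124.6  394.8] F [ 0.9 -0.2 -0.1] w 85.3
shift m [ 0.29    0.1899 -0.0054] turn [-0.02  0.01  0.08] rows>= 6.9
```

```bash
python3 -m handwheel '1 0.29 0.19 0 0 0 0; 1 0.29 0.19 0 0 0 0; 1 0.29 0.19 0 0 0 0; 1 0.29 0.19 0 0 0 0; 1 0.29 0.19 0 0 0 0; 1 0.29 0.19 0 0 0 0; 1 0.29 0.19 0 0 0 0; 1 0.29 0.19 0 0 0 0; 1 0.29 0.19 0 0 0 0'
python3 - <<'E'
from h import *
go([630,192,60],ori(9.1))
E
```

```text
t: 2.4
ee_pos: [629.7, 191.9, 393.6]
orientation: [[-0.162, 0.987, -0.003], [0.987, 0.162, 0.0], [0.001, -0.003, -1.0]]
force: [0.3, -0.3, -0.3]
width: 85.1
t 2.4 pos [629.7 191.9 393.6] F [ 0.3 -0.3 -0.3] w 85.1
shift m [-1.000e-04  1.200e-03  3.336e-01] turn [-0.15 -0.04  0.23] rows>= 6.7
```

```bash
python3 -m handwheel '1 0 0 0.333 0 0 0; 1 0 0 0.333 0 0 0; 1 0 0 0.333 0 0 0; 1 0 0 0.333 0 0 0; 1 0 0 0.333 0 0 0; 1 0 0 0.333 0 0 0; 1 0 0 0.333 0 0 0; 1 0 0 0.333 0 0 0'
python3 - <<'E'
from h import *
from rig import robot
go([630,192,16],ori(9.1))
c=robot.camera("scene");cv2.imwrite("pics/s1.png",cv2.resize(c["pixels"][180:330,300:460,::-1],None,fx=4,fy=4,interpolation=2))
E
```

```text
t: 3.2
ee_pos: [625.5, 184.5, 55.9]
orientation: [[-0.155, 0.988, -0.012], [0.988, 0.155, -0.006], [-0.004, -0.013, -1.0]]
force: [-0.0, -0.7, -0.0]
width: 85.3
t 3.2 pos [625.5 184.5  55.9] F [-0.  -0.7 -0. ] w 85.3
shift m [0.0069 0.0061 0.0397] turn [-0.73  0.24 -0.16] rows>= 0.8
```

View pics/s1.png

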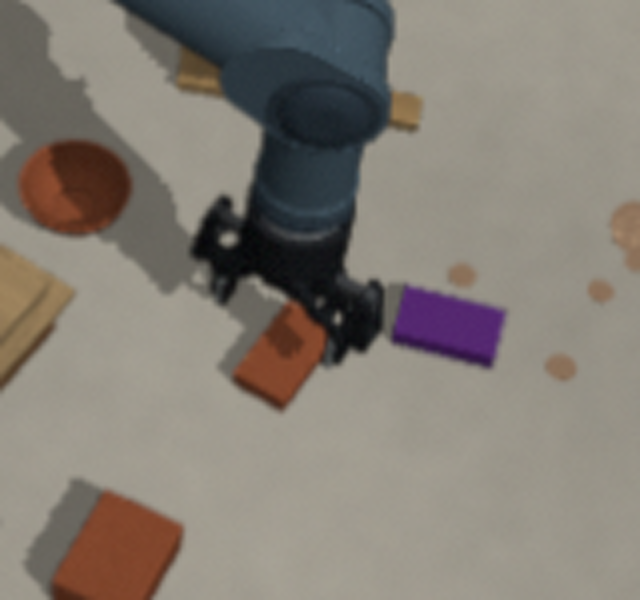

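The gripper stands over the terracotta tile (crop ~(285,355)) with its jaws across the width, clear of the purple block. I'll let it settle, then descend.

```bash
python3 -m handwheel '1 0 0 0 0 0 0; 1 0 0 0 0 0 0; 1 0 0 0 0 0 0'
python3 - <<'E'
from h import *
go([630,192,14],ori(9.1))
E
```

```text
t: 3.55
ee_pos: [632.4, 190.5, 65.4]
orientation: [[-0.158, 0.987, 0.005], [0.987, 0.158, 0.001], [0.001, 0.005, -1.0]]
force: [0.1, -0.4, 0.0]
width: 85.5
t 3.55 pos [632.4 190.5  65.4] F [ 0.1 -0.4  0. ] w 85.5
shift m [ 0.0018 -0.0024  0.0514] turn [ 0.3  -0.03 -0.01] rows>= 1.0
```

```bash
python3 -m handwheel '1 0 -0.001 0.01 0 0 0; 1 0 -0.001 0.02 0 0 0; 1 0 -0.001 0.03 0 0 0; 1 0 -0.001 0.04 0 0 0; 1 0 -0.001 0.044 0 0 0; 1 0 -0.001 0.047 0 0 0; 1 0 -0.001 0.047 0 0 0; 1 0 -0.001 0.047 0 0 0'
python3 - <<'E'
from h import *
go([630,192,14],ori(9.1))
E
```

```text
t: 4.35
ee_pos: [629.6, 190.0, 15.5]
orientation: [[-0.159, 0.987, 0.001], [0.987, 0.159, 0.0], [0.0, 0.001, -1.0]]
force: [-0.3, 0.8, 0.5]
width: 85.1
t 4.35 pos [629.6 190.   15.5] F [-0.3  0.8  0.5] w 85.1
shift m [0.0019 0.0007 0.0015] turn [ 0.03 -0.01  0.02] rows>= 0.1
```

```bash
python3 -m handwheel '-1 0 0 0 0 0 0; -1 0 0 0 0 0 0; -1 0 0 0 0 0 0; -1 0 0 0 0 0 0; -1 0 0 0 0 0 0; -1 0 0 0 0 0 0; -1 0 0 0 0 0 0; -1 0 0 0 0 0 0'
python3 -m handwheel '-1 0 0 -0.01 0 0 0; -1 0 0 -0.03 0 0 0; -1 0 0 -0.06 0 0 0; -1 0 0 -0.09 0 0 0; -1 0 0 -0.12 0 0 0; -1 0 0 -0.12 0 0 0'
python3 - <<'E'
from h import *
from rig import robot
c=robot.camera("scene");cv2.imwrite("pics/s2.png",cv2.resize(c["pixels"][180:330,300:460,::-1],None,fx=4,fy=4,interpolation=2))
c=robot.camera("top");cv2.imwrite("pics/t2.png",cv2.resize(c["pixels"][140:300,200:400,::-1],None,fx=3,fy=3,interpolation=2))
go(jig(-135,0,140),ori(7.15))
E
```

```text
t: 5.15
ee_pos: [630.0, 190.1, 16.1]
orientation: [[-0.158, 0.987, 0.001], [0.987, 0.158, 0.001], [0.0, 0.002, -1.0]]
force: [-0.0, -0.1, 5.0]
width: 44.7
t: 5.75
ee_pos: [632.7, 191.7, 141.9]
orientation: [[-0.159, 0.987, 0.01], [0.987, 0.159, 0.003], [0.002, 0.011, -1.0]]
force: [1.0, -0.5, -0.5]
width: 44.5
t 5.85 pos [629.6 189.9 136.7] F [-0.7 -1.2 -1.7] w 44.3
shift m [-0.1012 -0.187  -0.0036] turn [0.11 0.   1.97] rows>= 4.3
```

View pics/s2.png

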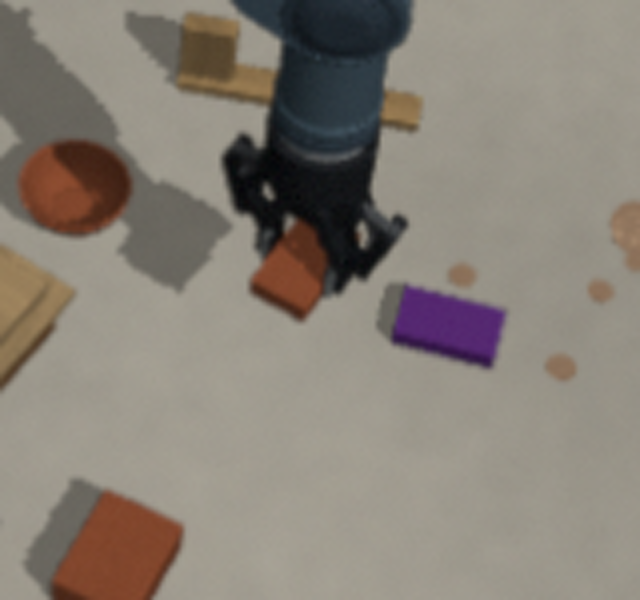

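View pics/t2.png

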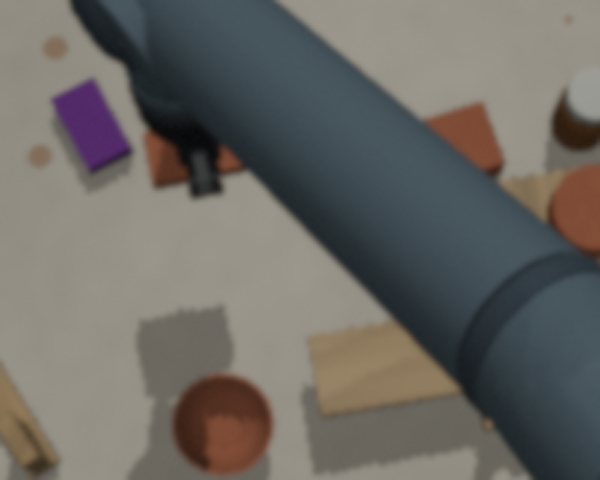

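```bash
python3 -m handwheel '-1 -0.01 -0.02 0 0 0 0.2; -1 -0.025 -0.05 0 0 0 0.6; -1 -0.045 -0.085 0 0 0 1; -1 -0.065 -0.12 0 0 0 1.4; -1 -0.083 -0.155 0 0 0 1.7; -1 -0.093 -0.175 0 0 0 2; -1 -0.099 -0.187 0 0 0 2; -1 -0.099 -0.187 0 0 0 2; -1 -0.099 -0.187 0 0 0 2'
python3 - <<'E'
from h import *
go(jig(-138,0,64),ori(7.15))
E
```

```text
t: 6.75
ee_pos: [461.1, 63.1, 135.3]
orientation: [[-0.124, 0.992, 0.001], [0.992, 0.124, 0.001], [0.001, 0.001, -1.0]]
force: [0.9, -0.3, -1.0]
width: 44.6
t 6.75 pos [461.1  63.1 135.3] F [ 0.9 -0.3 -1. ] w 44.6
shift m [ 0.0003 -0.0005  0.0713] turn [ 0.06 -0.05 -0.01] rows>= 1.4
```

```bash
python3 -m handwheel '-1 0 0 0.015 0 0 0; -1 0 0 0.03 0 0 0; -1 0 0 0.045 0 0 0; -1 0 0 0.06 0 0 0; -1 0 0 0.067 0 0 0; -1 0 0 0.071 0 0 0; -1 0 0 0.073 0 0 0; -1 0 0 0.073 0 0 0; -1 0 0 0.073 0 0 0'

```

```text
t: 7.65
ee_pos: [461.0, 62.5, 62.8]
orientation: [[-0.124, 0.992, 0.001], [0.992, 0.124, 0.0], [-0.0, 0.001, -1.0]]
force: [0.5, 0.5, 0.1]
width: 44.9
```

Now check how the tile sits before releasing.

```bash
python3 -m handwheel '-1 0 0 0.001 0 0 0; -1 0 0 0.001 0 0 0; -1 0 0 0.001 0 0 0; 0.3 0 0 0.001 0 0 0; 0.6 0 0 0.001 0 0 0; 1 0 0 0.001 0 0 0; 1 0 0 0.001 0 0 0; 1 0 0 0.001 0 0 0;1 0 0 0.001 0 0 0;1 0 0 0.001 0 0 0'
python3 -m handwheel '1 0 0 -0.01 0 0 0; 1 0 0 -0.03 0 0 0; 1 0 0 -0.06 0 0 0; 1 0 0 -0.1 0 0 0; 1 0 0 -0.15 0 0 0; 1 0 0 -0.2 0 0 0; 1 0 0 -0.2 0 0 0; 1 0 0 -0.2 0 0 0'
python3 - <<'E'
from h import *
from rig import robot
import pickle
c=robot.camera("scene");pickle.dump(c,open("s3.pkl","wb"));cv2.imwrite("pics/s3.png",cv2.resize(c["pixels"][180:330,220:380,::-1],None,fx=4,fy=4,interpolation=2))
go([406,354,300],ori(121,38))
E
```

```text
t: 8.65
ee_pos: [460.3, 62.4, 61.2]
orientation: [[-0.124, 0.992, -0.0], [0.992, 0.124, 0.0], [0.0, -0.0, -1.0]]
force: [-0.0, -0.6, 0.1]
width: 85.2
t: 9.45
ee_pos: [461.4, 62.7, 263.5]
orientation: [[-0.124, 0.992, 0.005], [0.992, 0.124, -0.001], [-0.001, 0.005, -1.0]]
force: [-1.5, -0.8, -1.5]
width: 85.7
t 9.5 pos [460.1  62.4 261.6] F [-0.  -0.1 -0.7] w 85.5
shift m [ 0.296  -0.0175 -0.0386] turn [ -37.57  -24.38 -109.03] rows>= 13.7
```

View pics/s3.png

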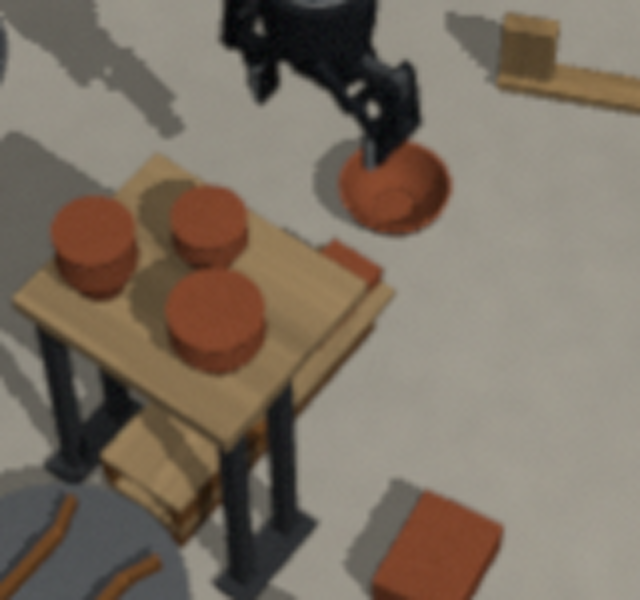

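The tile lies on the bed (crop ~(355,262)) and the bowl is untouched. Next is the stick.

```bash
python3 - <<'E'
from h import *
R=ori(121,38);g=np.array([406,354,50.])-4*np.array([.857,.515,0]);tcp=g+5*R[:,2]
print(tcp,R.round(3));go(tcp-150*R[:,2],R)
E
```

```text
[405.21062442 353.52544551  46.05994623] [[-0.675 -0.515  0.528]
 [-0.406  0.857  0.317]
 [-0.616  0.    -0.788]]
t 9.5 pos [460.1  62.4 261.6] F [-0.  -0.1 -0.7] w 85.5
shift m [ 0.2584 -0.1028  0.0971] turn [ -37.57  -24.38 -109.03] rows>= 13.7
```

```bash
python3 -m handwheel '1 0.1 -0.05 0 -18.8 -12.2 -54.5; 1 0.1 -0.05 0 -18.8 -12.2 -54.5; 1 0.1 -0.05 0 -18.8 -12.2 -54.5; 1 0.1 -0.05 0 -18.8 -12.2 -54.5; 1 0.1 -0.05 0 -18.8 -12.2 -54.5; 1 0.1 -0.05 0 -18.8 -12.2 -54.5; 1 0.26 -0.1 0.08 -37.6 -24.4 -109; 1 0.26 -0.1 0.08 -37.6 -24.4 -109; 1 0.26 -0.1 0.08 -37.6 -24.4 -109; 1 0.26 -0.1 0.08 -37.6 -24.4 -109'
python3 - <<'E'
from h import *
from rig import robot
print(robot.get_obs()["q"].round(1))
R=ori(121,38);tcp=np.array([405.2,353.5,46])
go(tcp-150*R[:,2],R)
E
```

```text
t: 10.5
ee_pos: [325.5, 309.6, 178.9]
orientation: [[-0.876, -0.022, 0.482], [0.048, 0.99, 0.132], [-0.48, 0.139, -0.866]]
force: [1.2, -0.2, 0.2]
width: 85.2
[ 15.5 -11.1 -72.4 136.4  21.7  26.3  12.7]
t 10.5 pos [325.5 309.6 178.9] F [ 1.2 -0.2  0.2] w 85.2
shift m [ 0.0064 -0.0056  0.0125] turn [ -9.88  -6.74 -29.07] rows>= 3.7
```

```bash
python3 -m handwheel '1 0.006 -0.005 0.012 -9.9 -6.7 -29; 1 0.006 -0.005 0.012 -9.9 -6.7 -29; 1 0.006 -0.005 0.012 -9.9 -6.7 -29; 1 0.006 -0.005 0.012 -9.9 -6.7 -29; 1 0.006 -0.005 0.012 -9.9 -6.7 -29; 1 0.006 -0.005 0.012 -9.9 -6.7 -29'
python3 - <<'E'
from h import *
from rig import robot
print(robot.get_obs()["q"].round(1))
R=ori(121,38);tcp=np.array([405.2,353.5,46])
go(tcp-150*R[:,2],R)
E
```

```text
t: 11.1
ee_pos: [333.3, 310.2, 168.6]
orientation: [[-0.684, -0.505, 0.527], [-0.399, 0.863, 0.309], [-0.611, 0.001, -0.792]]
force: [1.0, -0.5, 0.5]
width: 85.4
[ 19.5 -15.6 -71.3 143.3   3.8   7.   60.9]
t 11.1 pos [333.3 310.2 168.6] F [ 1.  -0.5  0.5] w 85.4
shift m [ 0.0093 -0.0001 -0.0016] turn [-0.39 -0.35 -0.56] rows>= 0.2
```

```bash
python3 -m handwheel '1 0.005 0 0.02 0 0 0; 1 0.009 0 0.04 0 0 0; 1 0.009 0 0.06 0 0 0; 1 0.009 0 0.08 0 0 0; 1 0.009 0 0.08 0 0 0;1 0.009 0 0.08 0 0 0;1 0.009 0 0.08 0 0 0'
python3 - <<'E'
from h import *
from rig import robot
print(robot.get_obs()["q"].round(1))
R=ori(121,38);tcp=np.array([405.2,353.5,46])
go(tcp,R)
c=robot.camera("scene");cv2.imwrite("pics/s4.png",cv2.resize(c["pixels"][130:280,280:440,::-1],None,fx=4,fy=4,interpolation=2))
c=robot.camera("top");cv2.imwrite("pics/t4.png",cv2.resize(c["pixels"][200:350,120:320,::-1],None,fx=4,fy=4,interpolation=2))
E
```

```text
t: 11.8
ee_pos: [351.7, 304.2, 119.0]
orientation: [[-0.716, -0.499, 0.489], [-0.417, 0.867, 0.274], [-0.56, -0.008, -0.828]]
force: [0.2, 0.9, 0.1]
width: 85.7
[ 17.4   8.1 -72.2 142.1  82.6  20.6  -8.5]
t 11.8 pos [351.7 304.2 119. ] F [0.2 0.9 0.1] w 85.7
shift m [-0.018   0.0166  0.1002] turn [-1.01 -3.95 -0.59] rows>= 2.1
```

View pics/s4.png

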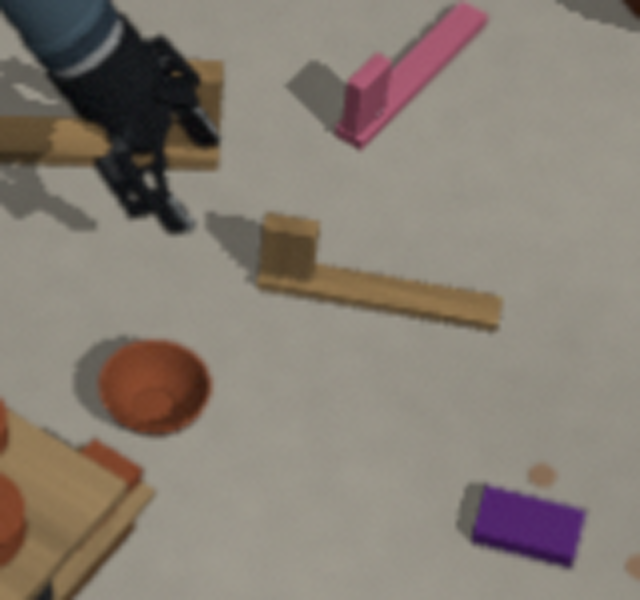

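View pics/t4.png

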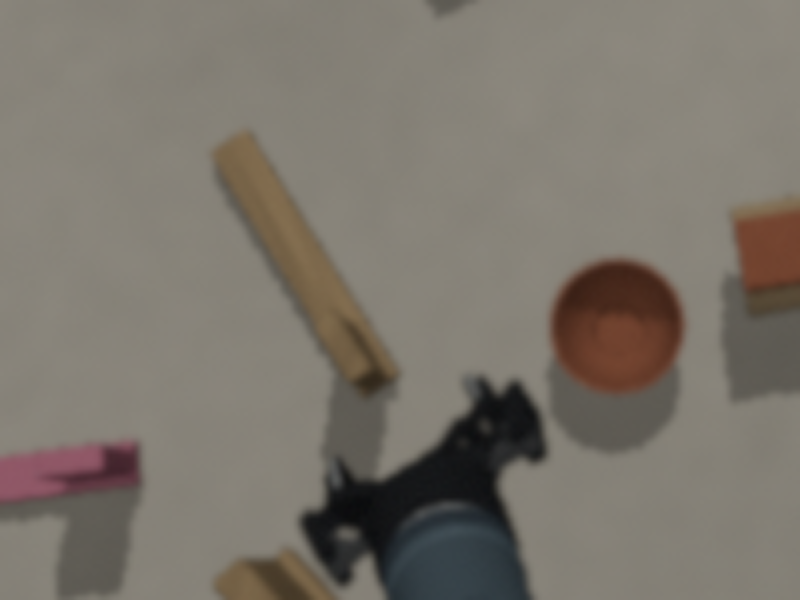

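The gripper (top crop ~(430,460)) is near its reach limit behind the stick handle (crop ~(350,350)). I'll back off upward and outward, then lean from above.

```bash
python3 - <<'E'
from h import *
R=ori(121,38);tcp=np.array([405.2,353.5,46])
go(tcp+[0,0,90]-20*R[:,2],R)
E
```

```text
t 11.9 pos [349.5 306.7 118.3] F [ 0.1  0.6 -0.9] w 85.4
shift m [-0.068   0.012   0.0052] turn [-0.58 -4.17 -0.42] rows>= 1.4
```

```bash
python3 -m handwheel '1 -0.02 0.004 0 0 -1 0; 1 -0.04 0.008 0 0 -2 0; 1 -0.055 0.012 0.003 0 -3 0; 1 -0.068 0.012 0.005 0 -4 0; 1 -0.068 0.012 0.005 0 -4 0; 1 -0.068 0.012 0.005 0 -4 0; 1 -0.068 0.012 0.005 0 -4 0'
python3 - <<'E'
from h import *
from rig import robot
print(robot.get_obs()["q"].round(1))
R=ori(121,38);tcp=np.array([405.2,353.5,46])
go(tcp+[0,0,90]-20*R[:,2],R)
E
```

```text
t: 12.6
ee_pos: [396.5, 345.1, 154.6]
orientation: [[-0.678, -0.5, 0.538], [-0.398, 0.866, 0.303], [-0.617, -0.009, -0.787]]
force: [0.1, 0.7, 0.0]
width: 85.1
[ 15.4  11.1 -70.9 136.3  84.2  24.1  -7.1]
t 12.6 pos [396.5 345.1 154.6] F [0.1 0.7 0. ] w 85.1
shift m [0.0022 0.0028 0.0018] turn [-1.01  0.13 -0.46] rows>= 0.1
```

```bash
python3 - <<'E'
from h import *
R=ori(121,38);tcp=np.array([405.2,353.5,46])
go(tcp+[0,0,30],R)
go(tcp,R)
E
```

```text
t 12.6 pos [396.5 345.1 154.6] F [0.1 0.7 0. ] w 85.1
shift m [0.0393 0.0037 0.069 ] turn [-1.01  0.13 -0.46] rows>= 1.6
t 12.6 pos [396.5 345.1 154.6] F [0.1 0.7 0. ] w 85.1
shift m [0.0578 0.0039 0.0926] turn [-1.01  0.13 -0.46] rows>= 2.2
```

```bash
python3 -m handwheel '1 0.01 0.001 0.017 -1 0 -0.5; 1 0.02 0.002 0.034 -1 0 -0.5; 1 0.03 0.003 0.05 -1 0 -0.5; 1 0.04 0.004 0.069 -1 0 -0.5; 1 0.046 0.004 0.077 -1 0 -0.5; 1 0.052 0.004 0.085 -1 0 -0.5; 1 0.058 0.004 0.0926 -1 0 -0.5; 1 0.058 0.004 0.0926 -1 0 -0.5; 1 0.058 0.004 0.0926 -1 0 -0.5'
python3 - <<'E'
from h import *
from rig import robot
print(robot.get_obs()["q"].round(1))
R=ori(121,38);tcp=np.array([405.2,353.5,46])
go(tcp,R)
c=robot.camera("scene");cv2.imwrite("pics/s5.png",cv2.resize(c["pixels"][130:280,280:440,::-1],None,fx=4,fy=4,interpolation=2))
c=robot.camera("top");cv2.imwrite("pics/t5.png",cv2.resize(c["pixels"][200:350,120:320,::-1],None,fx=4,fy=4,interpolation=2))
E
```

```text
t: 13.5
ee_pos: [405.5, 354.4, 46.5]
orientation: [[-0.674, -0.516, 0.529], [-0.405, 0.857, 0.319], [-0.618, 0.0, -0.786]]
force: [0.3, -0.2, 0.8]
width: 85.6
[  3.4  35.4 -60.  136.8 117.5  40.7 -29.2]
t 13.5 pos [405.5 354.4  46.5] F [ 0.3 -0.2  0.8] w 85.6
shift m [ 0.0009 -0.0006 -0.0001] turn [0.04 0.16 0.03] rows>= 0.0
```

View pics/s5.png

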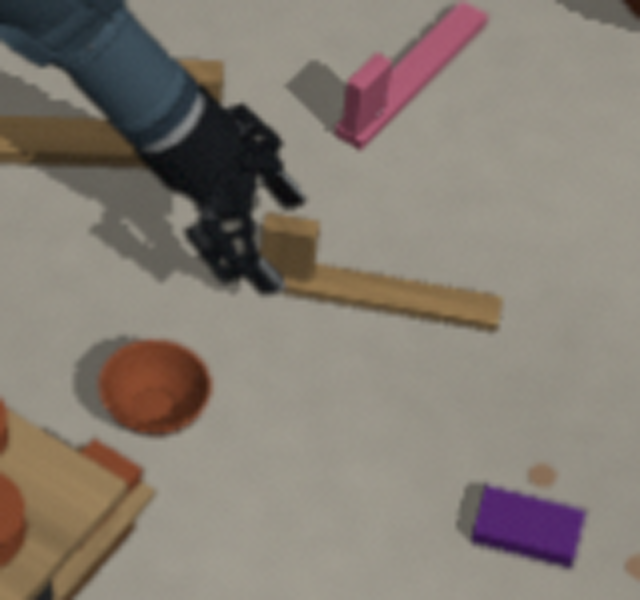

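View pics/t5.png

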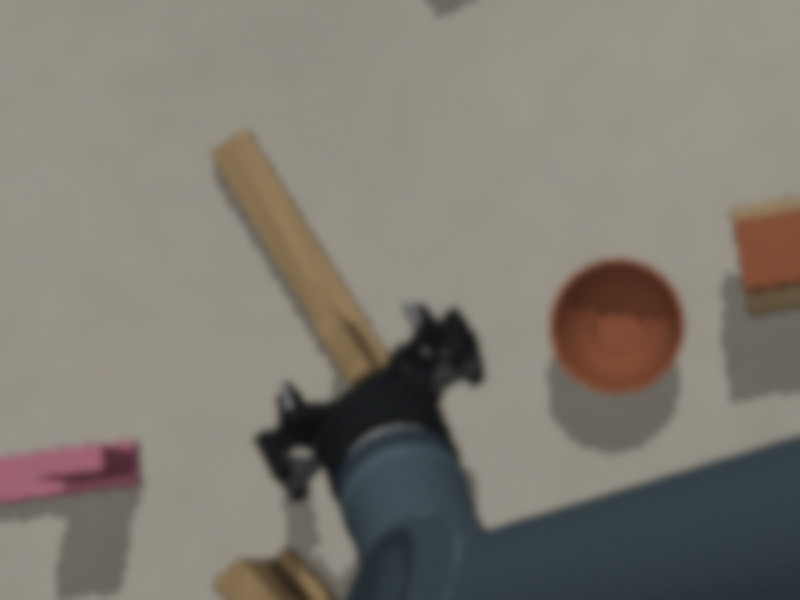

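The jaws straddle the handle symmetrically: fingers at top crop (413,310) and (288,390), handle at (350,345). Close.

```bash
python3 -m handwheel '-1 0 0 0 0 0 0; -1 0 0 0 0 0 0; -1 0 0 0 0 0 0; -1 0 0 0 0 0 0; -1 0 0 0 0 0 0; -1 0 0 0 0 0 0; -1 0 0 0 0 0 0; -1 0 0 0 0 0 0; -1 0 0 0 0 0 0;-1 0 0 0 0 0 0'
python3 - <<'E'
from h import *
R=ori(121,38);tcp=np.array([405.2,353.5,46])
go(tcp+[30,0,110],R)
E
```

```text
t: 14.6
ee_pos: [406.0, 354.9, 46.7]
orientation: [[-0.673, -0.516, 0.53], [-0.405, 0.857, 0.319], [-0.619, 0.0, -0.785]]
force: [0.1, -0.2, 0.9]
width: 17.5
t 14.6 pos [406.  354.9  46.7] F [ 0.1 -0.2  0.9] w 17.5
shift m [-0.0868 -0.0162 -0.0708] turn [0.05 0.24 0.02] rows>= 2.3
```

```bash
python3 -m handwheel '-1 -0.01 0 -0.01 0 0 0; -1 -0.03 -0.005 -0.025 0 0 0; -1 -0.05 -0.01 -0.04 0 0 0; -1 -0.07 -0.016 -0.055 0 0 0; -1 -0.087 -0.016 -0.07 0 0 0; -1 -0.087 -0.016 -0.07 0 0 0'
python3 - <<'E'
from h import *
from rig import robot
print(robot.get_obs()["q"].round(1))
c=robot.camera("scene");cv2.imwrite("pics/s6.png",cv2.resize(c["pixels"][110:280,280:440,::-1],None,fx=3.5,fy=3.5,interpolation=2))
go([450,335,155],ori(64,38))
go(jig(-372,0,155),ori(7.15,38))
E
```

```text
t: 15.2
ee_pos: [437.9, 355.3, 159.1]
orientation: [[-0.67, -0.514, 0.535], [-0.402, 0.857, 0.321], [-0.624, -0.001, -0.781]]
force: [0.4, 0.9, -0.4]
width: 17.2
[ 12.9  14.8 -65.1 132.3  85.8  23.3  -3. ]
t 15.25 pos [436.8 354.2 157. ] F [ 0.1  0.  -1.5] w 17.7
shift m [ 0.0001 -0.0232  0.0025] turn [35.2   0.41 44.78] rows>= 6.6
t 15.25 pos [436.8 354.2 157. ] F [ 0.1  0.  -1.5] w 17.7
shift m [ 0.0285 -0.0476 -0.02  ] turn [70.38  0.32 89.44] rows>= 13.2
```

View pics/s6.png

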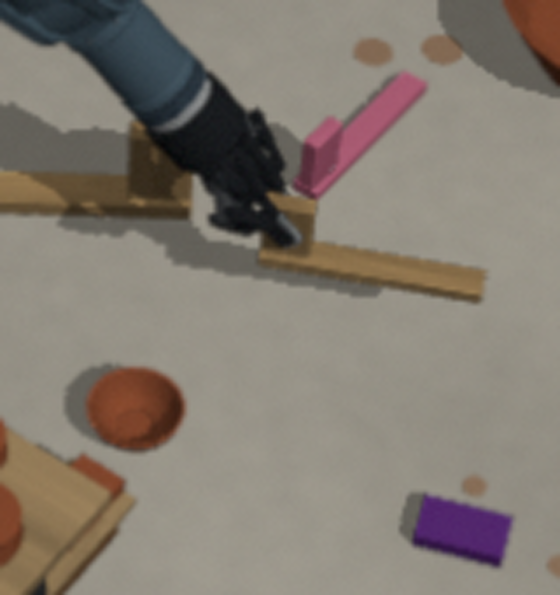

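The stick is held and level (crop ~(370,260)). Now I'll swing it into line with the jig.

```bash
python3 -m handwheel '-1 0 -0.003 0 5 0 6.4; -1 0 -0.006 0 10 0 12.8; -1 0 -0.01 0 15 0 19.1; -1 0 -0.014 0 20 0 25.5; -1 0 -0.018 0 25 0 31.9; -1 0 -0.021 0 30 0 38.3; -1 0 -0.023 0.002 35.2 0 44.8; -1 0 -0.023 0.002 35.2 0 44.8; -1 0 -0.023 0.002 35.2 0 44.8'
python3 - <<'E'
from h import *
from rig import robot
print(robot.get_obs()["q"].round(1))
go([450,335,155],ori(64,38))
go(jig(-372,0,155),ori(7.15,38))
E
```

```text
t: 16.15
ee_pos: [447.7, 334.8, 151.8]
orientation: [[-0.709, 0.434, 0.555], [0.341, 0.901, -0.269], [-0.617, -0.001, -0.787]]
force: [-0.3, -0.4, -1.5]
width: 17.1
[-12.9  30.1 -56.6 116.7  69.3  72.  -41.9]
t 16.15 pos [447.7 334.8 151.8] F [-0.3 -0.4 -1.5] w 17.1
shift m [-0.0035  0.0012 -0.0013] turn [0.1  0.09 0.26] rows>= 0.1
t 16.15 pos [447.7 334.8 151.8] F [-0.3 -0.4 -1.5] w 17.1
shift m [-0.0038 -0.0424 -0.0009] turn [35.15  0.13 45.03] rows>= 6.6
```

```bash
python3 -m handwheel '-1 -0.001 -0.007 0 5 0 6.4; -1 -0.001 -0.014 0 10 0 12.8; -1 -0.002 -0.021 0 15 0 19.2; -1 -0.003 -0.028 0 20 0 25.7; -1 -0.004 -0.035 0 25 0 32.1; -1 -0.004 -0.041 0 30 0 38.5; -1 -0.004 -0.042 0 35.1 0 45; -1 -0.004 -0.042 0 35.1 0 45; -1 -0.004 -0.042 0 35.1 0 45'
python3 - <<'E'
from h import *
from rig import robot
import pickle
print(robot.get_obs()["q"].round(1))
go(jig(-372,0,96.5),ori(7.15,38))
for n in("scene","top"):
    c=robot.camera(n);pickle.dump(c,open(n+"7.pkl","wb"))
    cr=c["pixels"][130:300,240:440,::-1] if n=="scene" else c["pixels"][190:340,180:380,::-1]
    cv2.imwrite(f"pics/{n}7.png",cv2.resize(cr,None,fx=4 if n=="top" else 3.5,fy=4 if n=="top" else 3.5,interpolation=2))
E
```

```text
t: 17.05
ee_pos: [433.1, 294.7, 155.8]
orientation: [[-0.096, 0.992, 0.08], [0.782, 0.125, -0.611], [-0.616, 0.003, -0.787]]
force: [-0.2, -0.8, -1.6]
width: 17.4
[-18.2  39.1 -47.1  98.5  45.4  93.7 -73.6]
t 17.05 pos [433.1 294.7 155.8] F [-0.2 -0.8 -1.6] w 17.4
shift m [ 0.0374 -0.0016  0.0461] turn [ 0.17  0.06 -0.11] rows>= 1.2
```

View pics/top7.png

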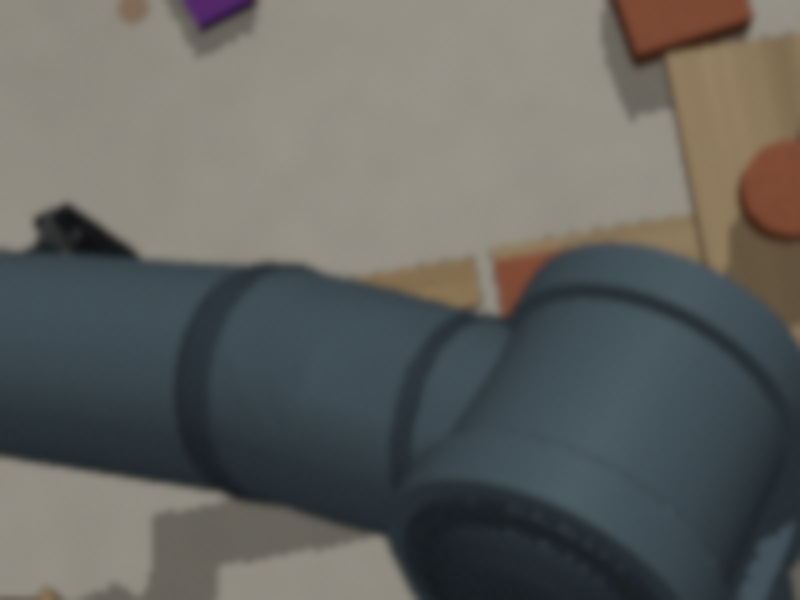

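View pics/scene7.png

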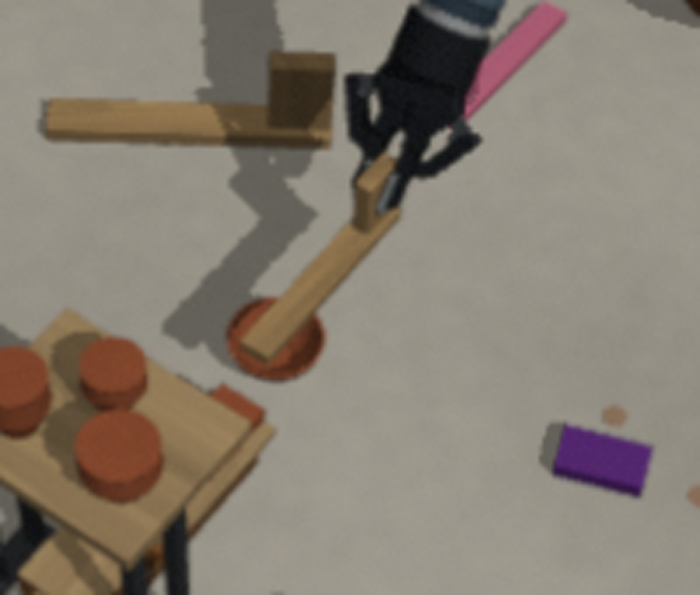

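```bash
python3 - <<'E'
from h import *
np.set_printoptions(precision=1,suppress=True)
c=load("scene7")
f=lambda P:[(240+a/3.5-.36,130+b/3.5-.36) for a,b in P]
W=onz(c,f([(243,345),(268,358),(397,211)]),123)
hd=onz(c,f([(360,188),(371,193),(397,165),(384,155)]),184)
for X in np.r_[W,hd]: v=X-J0; print(X, "jig",v@D,v@JY)
im=c["pixels"];cv2.imwrite("pics/tip7.png",cv2.resize(im[180:240,295:365,::-1],None,fx=10,fy=10,interpolation=2))
E
```

```text
[449.4 111.1 123. ] jig -186.79753702922255 -5.23579831359944
[473.5 115.9 123. ] jig -188.58307237883335 19.304996534423818
[446.1 309.1 123. ] jig -383.66629282901573 16.11748817502224
[437.5 265.6 184. ] jig -341.6057183390591 2.2062012357672613
[447.8 268.  184. ] jig -342.66324918799864 12.75797779000642
[443.  306.7 184. ] jig -381.66740691897223 12.793750469356556
[427.6 307.4 184. ] jig -384.3067928559965 -2.4319873124179203
```

View pics/tip7.png

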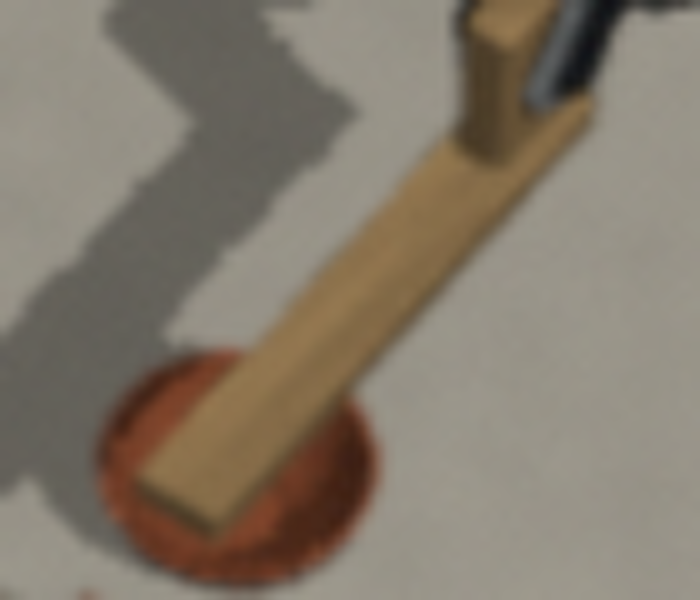

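The stick points along the feed just behind the tile: tip at scene crop ~(255,352), tile at (237,405). I'll lower it to bed height.

```bash
python3 -m handwheel '-1 0.006 0 0.008 0 0 0; -1 0.013 0 0.016 0 0 0; -1 0.02 -0.001 0.024 0 0 0; -1 0.027 -0.001 0.032 0 0 0; -1 0.032 -0.001 0.04 0 0 0; -1 0.036 -0.001 0.044 0 0 0; -1 0.037 -0.001 0.045 0 0 0; -1 0.037 -0.001 0.045 0 0 0; -1 0.037 -0.001 0.045 0 0 0'
python3 - <<'E'
from h import *
from rig import robot
import pickle
o=robot.get_obs();print(o["q"].round(1)); v=o["ee_pos"]-J0;print("jig",v@D,v@JY,v[2])
go(jig(-330,0,96),ori(7.15,38))
c=robot.camera("scene");pickle.dump(c,open("scene8.pkl","wb"))
cv2.imwrite("pics/scene8.png",cv2.resize(c["pixels"][170:260,270:370,::-1],None,fx=6.5,fy=6.5,interpolation=2))
c=robot.camera("top");pickle.dump(c,open("top8.pkl","wb"))
cv2.imwrite("pics/top8.png",c["pixels"][:,:,::-1])
E
```

```text
t: 18.05
ee_pos: [432.4, 297.5, 98.5]
orientation: [[-0.093, 0.993, 0.079], [0.783, 0.122, -0.61], [-0.615, 0.005, -0.788]]
force: [0.3, 0.1, -0.3]
width: 17.4
[-19.8  43.8 -45.2  99.2  48.   90.1 -77.1]
jig -373.8325086838499 1.067866026711923 98.4592164810722
t 18.05 pos [432.4 297.5  98.5] F [ 0.3  0.1 -0.3] w 17.4
shift m [-0.033  -0.001   0.0289] turn [ 0.11 -0.02 -0.29] rows>= 0.9
```

View pics/scene8.png

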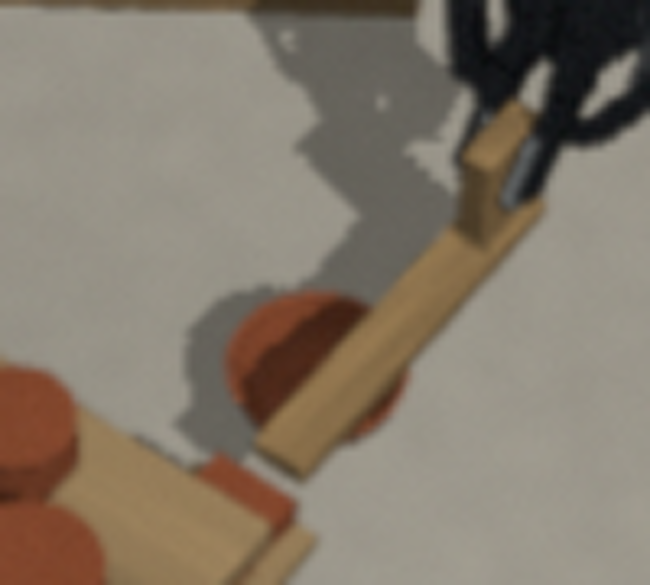

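View pics/top8.png

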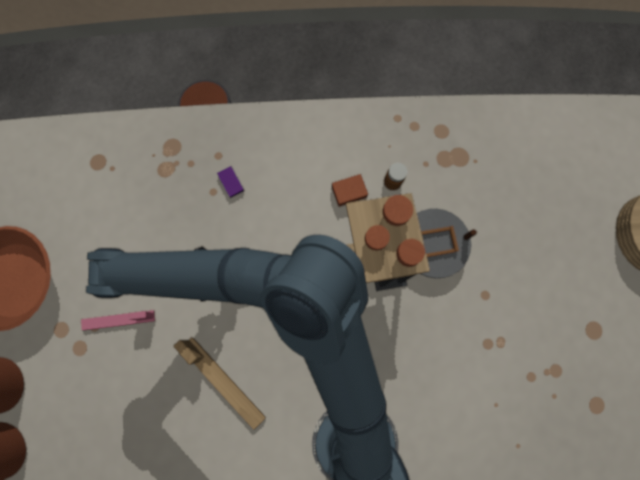

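```bash
python3 - <<'E'
from h import *
c=load("scene8")
f=lambda P:[(270+a/6.5-.42,170+b/6.5-.42) for a,b in P]
W=onz(c,f([(257,441),(303,472),(542,207),(216,455),(297,500)]),[65.8,65.8,65.8,64,64])
for X in W: v=X-J0; print(X.round(1), "jig",(v@D).round(1),(v@JY).round(1))
E
```

```text
[444.7 116.5  65.8] jig -192.7 -9.2
[471.9 118.6  65.8] jig -191.5 18.1
[448.2 311.7  65.8] jig -386.0 18.5
[435.6  98.6  64. ] jig -176.1 -20.4
[479.8 106.4  64. ] jig -178.3 24.4
```

Tip centre is about 2.5 mm to +y of the tile centre; I'll correct that while advancing. Tip gap is about 14 mm.

```bash
python3 -m handwheel '-1 -0.003 -0.001 0.003 0 0 0; -1 -0.006 -0.002 0.006 0 0 -0.1; -1 -0.009 -0.002 0.009 0 0 -0.2; -1 -0.012 -0.002 0.012 0 0 -0.3; -1 -0.015 -0.002 0.0145 0 0 -0.3; -1 -0.018 -0.002 0.017 0 0 -0.3; -1 -0.022 -0.002 0.02 0 0 -0.3; -1 -0.026 -0.002 0.023 0 0 -0.3; -1 -0.03 -0.002 0.026 0 0 -0.3; -1 -0.034 -0.002 0.029 0 0 -0.3'
python3 - <<'E'
from h import *
from rig import robot
o=robot.get_obs();print(o["q"].round(1)); v=o["ee_pos"]-J0;print("jig",v@D,v@JY,v[2])
go(jig(-250,-1,96),ori(7.15,38))
c=robot.camera("scene");
cv2.imwrite("pics/scene9.png",cv2.resize(c["pixels"][170:310,220:360,::-1],None,fx=4.2,fy=4.2,interpolation=2))
E
```

```text
t: 19.15
ee_pos: [435.7, 252.0, 96.1]
orientation: [[-0.098, 0.992, 0.078], [0.782, 0.126, -0.611], [-0.616, 0.001, -0.788]]
force: [0.2, 1.8, -0.9]
width: 17.2
[-15.7  41.3 -45.1 103.9  48.7  87.3 -75.5]
jig -328.2766108744292 -1.258682243421357 96.06922724394815
t 19.15 pos [435.7 252.   96.1] F [ 0.2  1.8 -0.9] w 17.2
shift m [-0.0616  0.0002  0.0483] turn [0.08 0.02 0.02] rows>= 1.6
```

View pics/scene9.png

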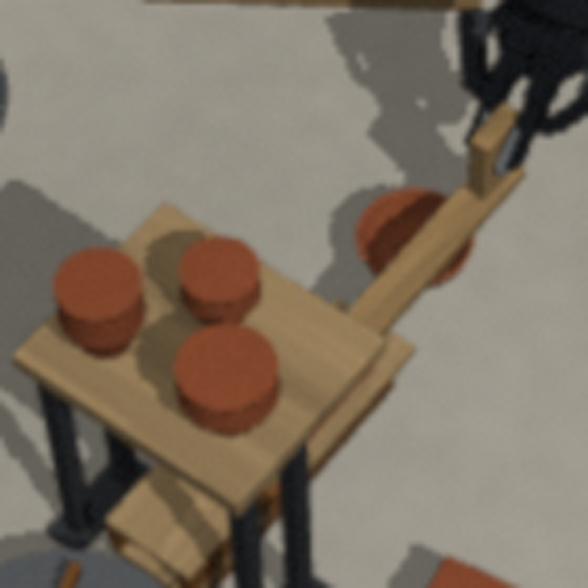

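The tile is moving (1.8 N reaction) and the bowl is still clear beneath the stick. Continue.

```bash
python3 -m handwheel '-1 -0.006 0 0.005 0 0 0; -1 -0.012 0 0.0095 0 0 0; -1 -0.018 0 0.014 0 0 0; -1 -0.024 0 0.019 0 0 0; -1 -0.03 0 0.0235 0 0 0; -1 -0.036 0 0.028 0 0 0; -1 -0.042 0 0.033 0 0 0; -1 -0.048 0 0.038 0 0 0; -1 -0.055 0 0.043 0 0 0; -1 -0.0616 0 0.0483 0 0 0'
python3 - <<'E'
from h import *
from rig import robot
o=robot.get_obs();print(o["q"].round(1)); v=o["ee_pos"]-J0;print("jig",v@D,v@JY,v[2])
go(jig(-170,-1,96),ori(7.15,38))
E
```

```text
t: 20.2
ee_pos: [445.6, 174.3, 96.1]
orientation: [[-0.099, 0.992, 0.078], [0.782, 0.126, -0.611], [-0.616, 0.001, -0.788]]
force: [-0.3, 1.2, -0.5]
width: 17.2
[ -8.4  36.9 -44.6 110.5  50.4  82.7 -71.9]
jig -249.94851124523933 -1.1284370875278538 96.11561989850591
t 20.2 pos [445.6 174.3  96.1] F [-0.3  1.2 -0.5] w 17.2
shift m [-0.0629  0.      0.0493] turn [0.09 0.01 0.03] rows>= 1.6
```

```bash
python3 -m handwheel '-1 -0.006 0 0.005 0 0 0; -1 -0.012 0 0.0095 0 0 0; -1 -0.018 0 0.014 0 0 0; -1 -0.024 0 0.019 0 0 0; -1 -0.03 0 0.0235 0 0 0; -1 -0.036 0 0.028 0 0 0; -1 -0.042 0 0.033 0 0 0; -1 -0.048 0 0.038 0 0 0; -1 -0.055 0 0.043 0 0 0; -1 -0.0625 0 0.049 0 0 0'
python3 - <<'E'
from h import *
from rig import robot
o=robot.get_obs();print(o["q"].round(1)); v=o["ee_pos"]-J0;print("jig",v@D,v@JY,v[2])
go(jig(-110,-1,96),ori(7.15,38))
for n in("scene","top"):
    c=robot.camera(n)
    cv2.imwrite(f"pics/{n}10.png",cv2.resize(c["pixels"][120:360,170:410,::-1] if n=="scene" else c["pixels"][130:350,100:500,::-1],None,fx=2.4 if n=="scene" else 2,fy=2.4 if n=="scene" else 2,interpolation=2))
E
```

```text
t: 21.2
ee_pos: [455.6, 95.6, 96.0]
orientation: [[-0.099, 0.992, 0.078], [0.782, 0.126, -0.611], [-0.616, 0.001, -0.788]]
force: [-0.1, 0.6, 0.1]
width: 17.3
[ -1.   32.9 -43.4 116.   52.8  77.7 -67.4]
jig -170.63519379501093 -1.0089820885147855 95.95094271647991
t 21.2 pos [455.6  95.6  96. ] F [-0.1  0.6  0.1] w 17.3
shift m [-0.0478 -0.0001  0.0373] turn [0.1  0.   0.04] rows>= 1.2
```

View pics/scene10.png

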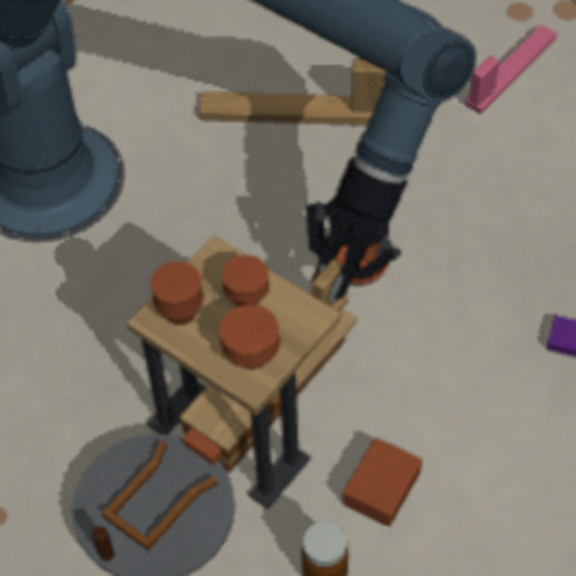

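View pics/top10.png

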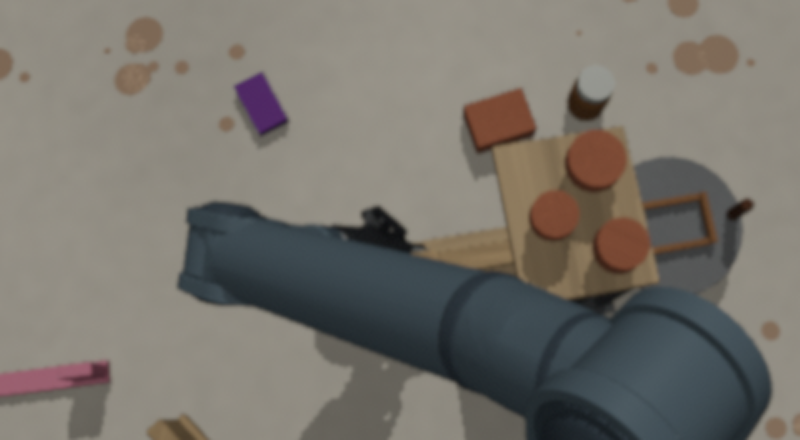

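The tile's nose shows at the guide exit (scene crop (203,445)), and the gripper is clear of the shelf. Continue.

```bash
python3 -m handwheel '-1 -0.005 0 0.004 0 0 0; -1 -0.01 0 0.0078 0 0 0; -1 -0.015 0 0.0117 0 0 0; -1 -0.02 0 0.0156 0 0 0; -1 -0.025 0 0.0195 0 0 0; -1 -0.03 0 0.0234 0 0 0; -1 -0.035 0 0.0273 0 0 0; -1 -0.04 0 0.0312 0 0 0; -1 -0.045 0 0.035 0 0 0; -1 -0.0478 0 0.0373 0 0 0'
python3 - <<'E'
from h import *
from rig import robot
o=robot.get_obs();print(o["q"].round(1)); v=o["ee_pos"]-J0;print("jig",v@D,v@JY,v[2])
go(jig(-70,-1,96),ori(7.15,38))
c=robot.camera("scene")
cv2.imwrite("pics/scene11.png",cv2.resize(c["pixels"][150:370,180:380,::-1],None,fx=2.7,fy=2.7,interpolation=2))
E
```

```text
t: 22.3
ee_pos: [463.0, 35.0, 95.9]
orientation: [[-0.098, 0.992, 0.077], [0.781, 0.125, -0.611], [-0.616, 0.001, -0.788]]
force: [0.4, 1.3, -1.0]
width: 17.3
[  4.7  30.2 -41.9 119.2  55.   73.8 -63.4]
jig -109.5666675307426 -1.1575402421729226 95.93654571248766
t 22.3 pos [463.   35.   95.9] F [ 0.4  1.3 -1. ] w 17.3
shift m [-0.0312  0.0001  0.0243] turn [0.04 0.04 0.  ] rows>= 0.8
```

View pics/scene11.png

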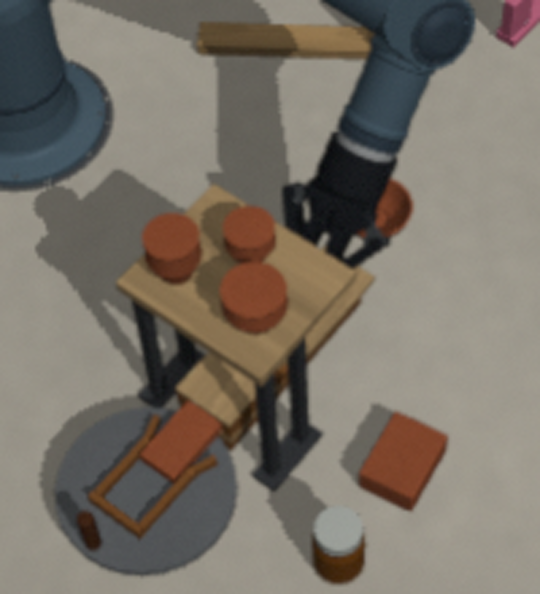

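The tile is squarely entering the pocket (scene crop (180,440)). I'll push about 40 mm more, slowly.

```bash
python3 -m handwheel '-1 -0.003 0 0.0023 0 0 0; -1 -0.006 0 0.0047 0 0 0; -1 -0.009 0 0.007 0 0 0; -1 -0.012 0 0.0094 0 0 0; -1 -0.015 0 0.0117 0 0 0; -1 -0.018 0 0.014 0 0 0; -1 -0.021 0 0.0164 0 0 0; -1 -0.024 0 0.0187 0 0 0; -1 -0.028 0 0.0218 0 0 0; -1 -0.0315 0 0.0245 0 0 0'
python3 - <<'E'
from h import *
from rig import robot
o=robot.get_obs();print(o["q"].round(1)); v=o["ee_pos"]-J0;print("jig",v@D,v@JY,v[2])
go(jig(-52,-1,96),ori(7.15,38))
c=robot.camera("scene")
cv2.imwrite("pics/scene12.png",cv2.resize(c["pixels"][210:370,190:350,::-1],None,fx=3.7,fy=3.7,interpolation=2))
E
```

```text
t: 23.35
ee_pos: [468.1, -4.1, 96.1]
orientation: [[-0.098, 0.992, 0.078], [0.782, 0.126, -0.611], [-0.616, 0.001, -0.788]]
force: [-1.2, 1.1, -1.6]
width: 17.4
[  8.3  28.6 -40.6 120.8  56.6  71.2 -60.6]
jig -70.13820140403233 -0.9397085088722728 96.09139007222306
t 23.35 pos [468.1  -4.1  96.1] F [-1.2  1.1 -1.6] w 17.4
shift m [-0.0142 -0.0001  0.0112] turn [0.08 0.02 0.03] rows>= 0.4
```

View pics/scene12.png

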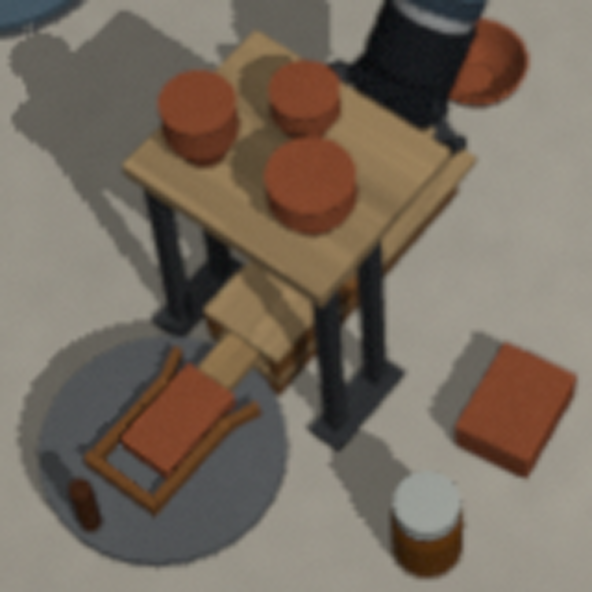

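```bash
python3 -m handwheel '-1 -0.0016 0 0.0012 0 0 0; -1 -0.0032 0 0.0025 0 0 0; -1 -0.0047 0 0.0037 0 0 0; -1 -0.0063 0 0.0049 0 0 0; -1 -0.0079 0 0.0062 0 0 0; -1 -0.0095 0 0.0074 0 0 0; -1 -0.011 0 0.0086 0 0 0; -1 -0.0118 0 0.0092 0 0 0; -1 -0.0126 0 0.0098 0 0 0'
python3 - <<'E'
from h import *
from rig import robot
o=robot.get_obs(); v=o["ee_pos"]-J0;print("jig",v@D,v@JY,v[2],"Fpush",-o["force"]@D)
c=robot.camera("scene")
cv2.imwrite("pics/scene13.png",cv2.resize(c["pixels"][290:370,190:270,::-1],None,fx=7,fy=7,interpolation=2))
E
```

```text
t: 24.3
ee_pos: [470.2, -19.5, 96.2]
orientation: [[-0.099, 0.992, 0.078], [0.782, 0.126, -0.611], [-0.616, 0.001, -0.788]]
force: [0.6, 0.5, -0.3]
width: 17.4
jig -54.619843916872654 -0.8103494042613063 96.16907042467082 Fpush 0.39819771299677936
```

View pics/scene13.png

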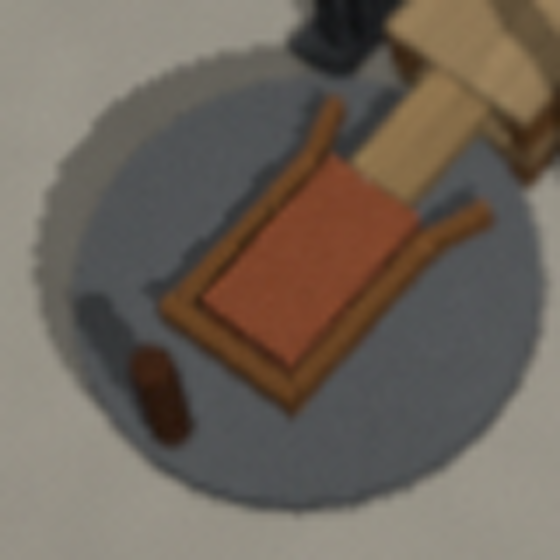

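```bash
python3 -m handwheel '-1 -0.0008 0 0.0006 0 0 0; -1 -0.0016 0 0.0012 0 0 0; -1 -0.0024 0 0.0018 0 0 0; -1 -0.0032 0 0.0025 0 0 0; -1 -0.0032 0 0.0025 0 0 0'
python3 - <<'E'
from h import *
from rig import robot
o=robot.get_obs(); v=o["ee_pos"]-J0;print("jig",v@D,v@JY,v[2],"Fpush",-o["force"]@D)
E
```

```text
t: 24.85
ee_pos: [470.6, -23.5, 96.0]
orientation: [[-0.099, 0.992, 0.078], [0.782, 0.126, -0.611], [-0.616, 0.001, -0.788]]
force: [-1.0, 0.5, -1.4]
width: 17.1
jig -50.59515623756607 -0.8841379640491458 96.0180145693979 Fpush 0.6097076722492775
```

```bash
python3 -m handwheel '-1 -0.0008 0 0.0006 0 0 0; -1 -0.0016 0 0.0012 0 0 0; -1 -0.0024 0 0.0018 0 0 0; -1 -0.0024 0 0.0018 0 0 0'
python3 - <<'E'
from h import *
from rig import robot
o=robot.get_obs(); v=o["ee_pos"]-J0;print("jig",v@D,v@JY,v[2],"Fpush",-o["force"]@D)
c=robot.camera("scene")
cv2.imwrite("pics/scene14.png",cv2.resize(c["pixels"][290:370,190:270,::-1],None,fx=7,fy=7,interpolation=2))
E
```

```text
t: 25.25
ee_pos: [471.0, -23.7, 96.2]
orientation: [[-0.1, 0.992, 0.08], [0.784, 0.128, -0.608], [-0.613, 0.002, -0.79]]
force: [-1.9, 7.2, 1.5]
width: 17.2
jig -50.402994815724725 -0.4979111205714758 96.23379869701068 Fpush 7.3517923803964305
```

View pics/scene14.png

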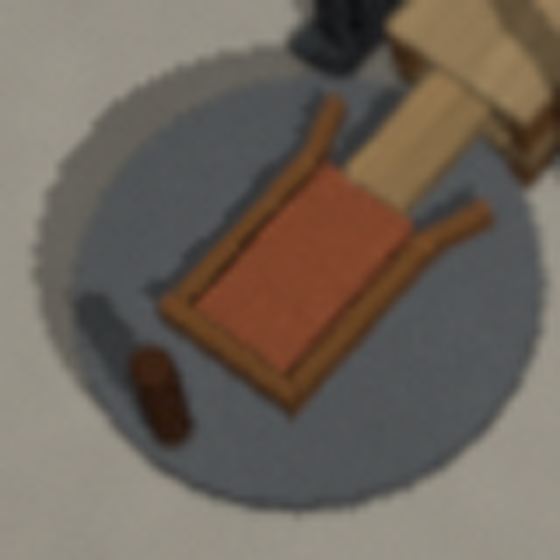

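The tile is home against the stop bar, with the push force risen to 7.4 N. Hold briefly, then withdraw.

```bash
python3 -m handwheel '-1 0 0 0 0 0 0; -1 0 0 0 0 0 0; -1 0.004 0 -0.003 0 0 0; -1 0.012 0 -0.0094 0 0 0; -1 0.028 0 -0.0219 0 0 0; -1 0.048 0 -0.0375 0 0 0; -1 0.07 0 -0.0548 0 0 0; -1 0.095 0 -0.0743 0 0 0; -1 0.12 0 -0.0938 0 0 0; -1 0.136 0 -0.1064 0 0 0'
python3 - <<'E'
from h import *
from rig import robot
o=robot.get_obs(); v=o["ee_pos"]-J0;print("jig",v@D,v@JY,v[2],o["q"].round(1))
go(jig(-270,0,110),ori(7.15,38))
go(jig(-300,110,120),ori(7.15,38))
E
```

```text
t: 26.3
ee_pos: [448.9, 147.5, 96.0]
orientation: [[-0.1, 0.992, 0.079], [0.782, 0.128, -0.61], [-0.615, 0.001, -0.789]]
force: [-0.5, -0.4, -0.8]
width: 17.6
jig -222.95799267457323 -1.1551351122733566 96.0384746279857 [ -5.7  35.5 -44.4 112.6  51.2  81.  -70.4]
t 26.3 pos [448.9 147.5  96. ] F [-0.5 -0.4 -0.8] w 17.6
shift m [ 0.0285  0.0013 -0.0399] turn [ 0.15 -0.05  0.13] rows>= 1.0
t 26.3 pos [448.9 147.5  96. ] F [-0.5 -0.4 -0.8] w 17.6
shift m [ 0.0458  0.1114 -0.066 ] turn [ 0.15 -0.05  0.13] rows>= 2.7
```

```bash
python3 -m handwheel '-1 0.015 0 -0.02 0 0 0; -1 0.028 0.001 -0.04 0 0 0; -1 0.034 0.02 -0.05 0 0 0; -1 0.04 0.05 -0.058 0 0 0; -1 0.044 0.08 -0.064 0 0 0; -1 0.046 0.1 -0.066 0 0 0; -1 0.046 0.111 -0.066 0 0 0; -1 0.046 0.111 -0.066 0 0 0'
python3 - <<'E'
from h import *
from rig import robot
go(jig(-300,110,47.5),ori(7.15,38))
c=robot.camera("scene");cv2.imwrite("pics/s15.png",c["pixels"][:,:,::-1])
E
```

```text
t: 27.1
ee_pos: [550.7, 234.2, 119.5]
orientation: [[-0.097, 0.992, 0.077], [0.781, 0.123, -0.612], [-0.617, 0.001, -0.787]]
force: [-0.6, -1.2, -0.9]
width: 17.3
t 27.1 pos [550.7 234.2 119.5] F [-0.6 -1.2 -0.9] w 17.3
shift m [ 0.0472 -0.0007  0.0544] turn [ 0.    0.08 -0.08] rows>= 1.4
```

View pics/s15.png

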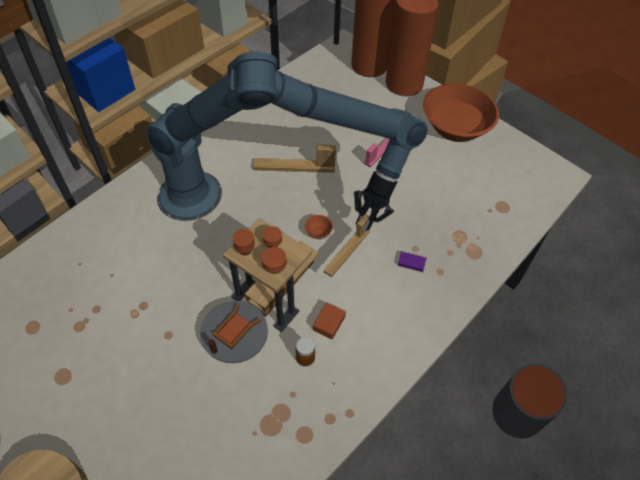

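```bash
python3 -m handwheel '-1 0.009 0 0.0115 0 0 0; -1 0.018 0 0.023 0 0 0; -1 0.027 0 0.0345 0 0 0; -1 0.035 0 0.0445 0 0 0; -1 0.04 0 0.051 0 0 0; -1 0.043 0 0.0545 0 0 0; -1 0.0443 0 0.0565 0 0 0; -1 0.0448 0 0.057 0 0 0; -1 0.0448 0 0.057 0 0 0'
```

```text
t: 28.05
ee_pos: [550.1, 235.6, 48.0]
orientation: [[-0.098, 0.992, 0.079], [0.782, 0.126, -0.61], [-0.616, 0.002, -0.788]]
force: [-0.8, 0.1, -1.2]
width: 17.6
```

```bash
python3 -m handwheel '-1 0.0006 0 0.0008 0 0 0; -1 0.001 0 0.0012 0 0 0; -1 0.001 0 0.0012 0 0 0; 0 0.001 0 0.0012 0 0 0; 1 0.001 0 0.0012 0 0 0; 1 0.001 0 0.0012 0 0 0; 1 0.001 0 0.0012 0 0 0; 1 0.001 0 0.0012 0 0 0; 1 0.001 0 0.0012 0 0 0; 1 0.001 0 0.0012 0 0 0'
python3 -m handwheel '1 0 0 -0.01 0 0 0; 1 0 0 -0.03 0 0 0; 1 0 0 -0.06 0 0 0; 1 0 0 -0.09 0 0 0; 1 0 0 -0.13 0 0 0; 1 0 0 -0.17 0 0 0; 1 0 0 -0.17 0 0 0'
python3 - <<'E'
from h import *
from rig import robot
import pickle
o=robot.get_obs();print(o["q"].round(1))
go([550,100,420],ori(7.15))
c=robot.camera("scene");pickle.dump(c,open("s16.pkl","wb"));cv2.imwrite("pics/s16.png",c["pixels"][:,:,::-1])
E
```

```text
t: 29.05
ee_pos: [549.8, 235.3, 45.9]
orientation: [[-0.099, 0.992, 0.078], [0.782, 0.126, -0.611], [-0.616, 0.001, -0.788]]
force: [0.3, 0.4, -0.1]
width: 85.6
t: 29.75
ee_pos: [535.2, 347.9, 186.7]
orientation: [[-0.1, 0.991, 0.086], [0.789, 0.132, -0.6], [-0.606, 0.008, -0.795]]
force: [-0.5, 1.1, 0.8]
width: 85.4
[-21.3  45.5 -44.   81.2  49.7  99.9 -64.5]
t 29.75 pos [535.2 347.9 186.7] F [-0.5  1.1  0.8] w 85.4
shift m [-0.3385 -0.0163 -0.0354] turn [ 0.58 37.33  0.29] rows>= 6.8
```

View pics/s16.png

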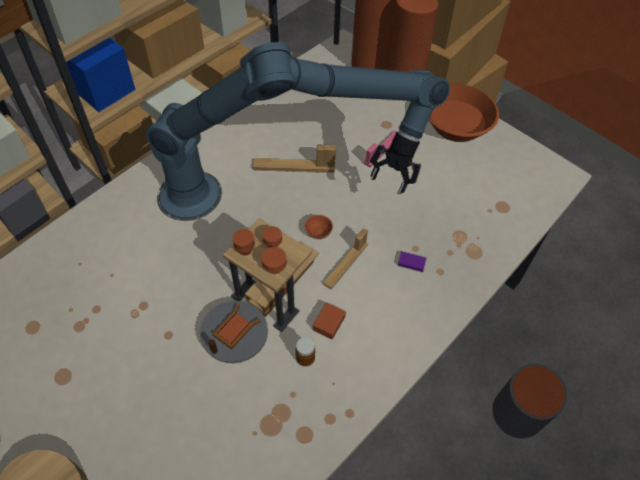

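The stick stands on the bench clear of the jig at scene px (345,262), and the tile is in the pocket at (235,328). Next is the knob, passing over the cups.

```bash
python3 -m handwheel '1 -0.05 -0.002 -0.02 0 6 0; 1 -0.1 -0.005 -0.03 0 13 0; 1 -0.15 -0.008 -0.035 0 20 0; 1 -0.2 -0.01 -0.035 0 26 0; 1 -0.25 -0.013 -0.035 0 32 0; 1 -0.3 -0.016 -0.035 0 37.3 0; 1 -0.338 -0.016 -0.035 0 37.3 0; 1 -0.338 -0.016 -0.035 0 37.3 0; 1 -0.338 -0.016 -0.035 0 37.3 0; 1 -0.338 -0.016 -0.035 0 37.3 0'
python3 - <<'E'
from h import *
from rig import robot
o=robot.get_obs();print(o["q"].round(1))
go([515,-321,400],ori(7.15))
E
```

```text
t: 30.8
ee_pos: [549.9, 95.9, 414.5]
orientation: [[-0.129, 0.992, 0.0], [0.992, 0.129, -0.012], [-0.012, -0.002, -1.0]]
force: [0.2, 0.2, -0.1]
width: 85.6
[ 36.8  13.9 -60.4  88.7  12.8  84.7 -16.7]
t 30.8 pos [549.9  95.9 414.5] F [ 0.2  0.2 -0.1] w 85.6
shift m [-0.4087 -0.0882  0.0195] turn [-0.09  0.7   0.24] rows>= 8.4
```

```bash
python3 -m handwheel '1 -0.045 -0.01 0 0 0 0; 1 -0.09 -0.02 0 0 0 0; 1 -0.135 -0.03 0 0 0 0; 1 -0.18 -0.04 0 0 0 0; 1 -0.225 -0.05 0 0 0 0; 1 -0.27 -0.06 0 0 0 0; 1 -0.315 -0.07 0 0 0 0; 1 -0.36 -0.08 0 0 0 0; 1 -0.4 -0.088 0 0 0.7 0; 1 -0.409 -0.088 0 0 0.7 0'
python3 - <<'E'
from h import *
from rig import robot
o=robot.get_obs();print(o["q"].round(1))
go([508.5,-321,150],ori(7.15))
E
```

```text
t: 31.8
ee_pos: [513.5, -327.8, 417.6]
orientation: [[-0.119, 0.993, -0.004], [0.993, 0.119, 0.0], [0.001, -0.004, -1.0]]
force: [-1.1, 0.0, -0.1]
width: 85.5
[ 65.9  18.  -47.6  81.9  13.3  86.1  25.6]
t 31.8 pos [ 513.5 -327.8  417.6] F [-1.1  0.  -0.1] w 85.5
shift m [ 0.0072 -0.0032  0.2677] turn [-0.2  -0.04 -0.29] rows>= 5.4
```

```bash
python3 -m handwheel '1 0 -0.001 0.045 0 0 0; 1 0 -0.002 0.09 0 0 0; 1 0 -0.003 0.135 0 0 0; 1 0 -0.003 0.18 0 0 0; 1 0 -0.003 0.22 0 0 0; 1 0 -0.003 0.25 0 0 0; 1 0 -0.003 0.265 0 0 0; 1 0 -0.003 0.265 0 0 0; 1 0 -0.003 0.265 0 0 0'
python3 - <<'E'
from h import *
from rig import robot
o=robot.get_obs();print(o["q"].round(1))
go([508.5,-321,90],ori(7.15))
c=robot.camera("scene");cv2.imwrite("pics/s17.png",cv2.resize(c["pixels"][260:400,160:320,::-1],None,fx=4,fy=4,interpolation=2))
E
```

```text
t: 32.7
ee_pos: [514.1, -321.6, 156.6]
orientation: [[-0.128, 0.992, 0.002], [0.992, 0.128, -0.0], [-0.0, 0.002, -1.0]]
force: [0.7, 0.3, 0.1]
width: 85.6
[ 62.4  29.1 -43.3 100.5  22.8  59.4  18.2]
t 32.7 pos [ 514.1 -321.6  156.6] F [0.7 0.3 0.1] w 85.6
shift m [ 0.0013 -0.0056  0.0666] turn [0.13 0.02 0.21] rows>= 1.3
```

View pics/s17.png

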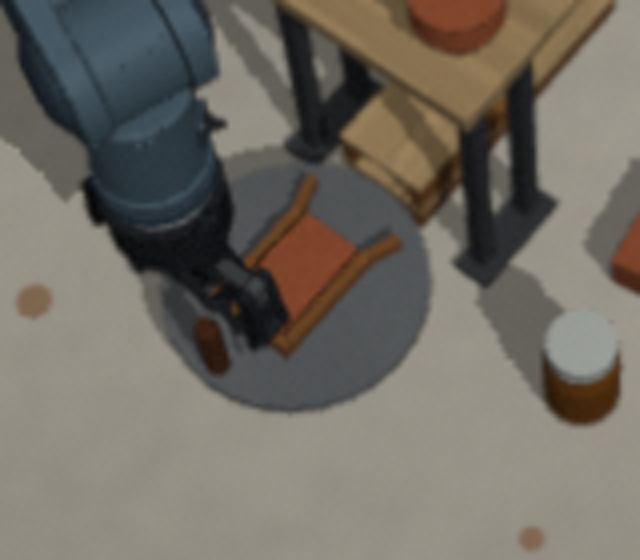

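```bash
python3 -m handwheel '1 0.001 -0.0055 0.01 0 0 0; 1 0.001 -0.0055 0.02 0 0 0; 1 0.001 -0.0055 0.032 0 0 0; 1 0.001 -0.0055 0.044 0 0 0; 1 0.001 -0.0055 0.056 0 0 0; 1 0.001 -0.0055 0.064 0 0 0; 1 0.001 -0.0055 0.067 0 0 0; 1 0.001 -0.0055 0.067 0 0 0'
python3 -m handwheel '-0.45 0 0 0 0 0 0; -0.45 0 0 0 0 0 0; -0.45 0 0 0 0 0 0; -0.45 0 0 0 0 0 0; -0.45 0 0 0 0 0 0; -0.45 0 0 0 0 0 0; -0.45 0 0 0 0 0 0'
python3 - <<'E'
from h import *
from rig import robot
o=robot.get_obs();print(o["q"].round(1))
go([508.5,-321,90],ori(7.15))
c=robot.camera("scene");cv2.imwrite("pics/s18.png",cv2.resize(c["pixels"][260:400,160:320,::-1],None,fx=4,fy=4,interpolation=2))
E
```

```text
t: 33.55
ee_pos: [506.8, -322.3, 87.9]
orientation: [[-0.126, 0.992, 0.0], [0.992, 0.126, 0.001], [0.001, 0.0, -1.0]]
force: [0.7, -0.1, -0.7]
width: 85.3
t: 34.25
ee_pos: [507.1, -322.6, 88.7]
orientation: [[-0.126, 0.992, 0.001], [0.992, 0.126, -0.0], [-0.0, 0.001, -1.0]]
force: [-0.1, 1.4, -0.8]
width: 23.8
[ 60.7  33.5 -40.6 103.4  26.7  53.   15.5]
t 34.25 pos [ 507.1 -322.6   88.7] F [-0.1  1.4 -0.8] w 23.8
shift m [ 0.0014  0.0016 -0.0013] turn [0.05 0.01 0.07] rows>= 0.1
```

View pics/s18.png

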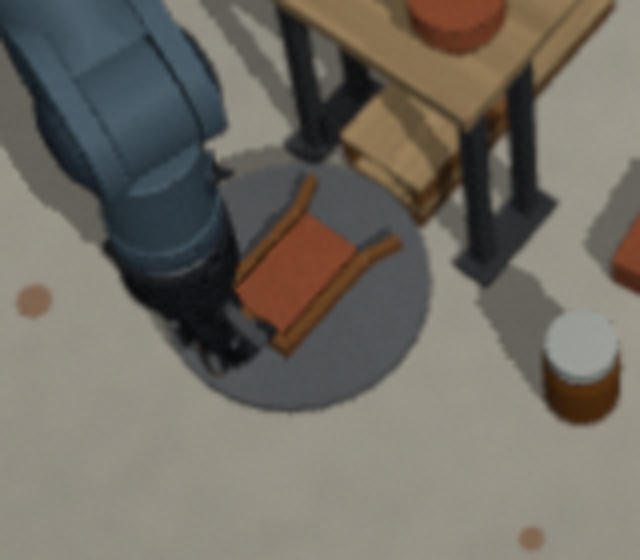

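```bash
python3 -m handwheel '-0.45 0.0004 -0.0084 0 0 0 6; -0.45 0.0017 -0.0166 0 0 0 12; -0.45 0.0039 -0.0247 0 0 0 18; -0.45 0.0069 -0.0325 0 0 0 24; -0.45 0.0107 -0.04 0 0 0 30; -0.45 0.0153 -0.047 0 0 0 36; -0.45 0.0205 -0.0535 0 0 0 42; -0.45 0.0265 -0.0595 0 0 0 48; -0.45 0.0265 -0.0595 0 0 0 48'
python3 - <<'E'
from h import *
from rig import robot
o=robot.get_obs();print(o["q"].round(1))
W=np.array([498.7,-241.5,0])
for a in (60,72,84,93):
    r=np.radians(a);go(W+[0,0,89]+80*(D*np.cos(r)-JY*np.sin(r)),ori(7.15-a),o)
c=robot.camera("scene");cv2.imwrite("pics/s19.png",cv2.resize(c["pixels"][260:400,160:320,::-1],None,fx=4,fy=4,interpolation=2))
E
```

```text
t: 35.2
ee_pos: [444.1, -303.0, 88.6]
orientation: [[0.652, 0.758, -0.0], [0.758, -0.652, -0.0], [-0.0, 0.0, -1.0]]
force: [0.0, 0.4, 0.7]
width: 23.3
[ 57.4  25.  -32.1 112.5  17.8  47.4 -25.3]
t 35.2 pos [ 444.1 -303.    88.6] F [0.  0.4 0.7] w 23.3
shift m [ 0.004  -0.0156 -0.0004] turn [0.000e+00 1.000e-02 1.213e+01] rows>= 1.4
t 35.2 pos [ 444.1 -303.    88.6] F [0.  0.4 0.7] w 23.3
shift m [ 0.0092 -0.0315 -0.0004] turn [0.000e+00 1.000e-02 2.413e+01] rows>= 2.8
t 35.2 pos [ 444.1 -303.    88.6] F [0.  0.4 0.7] w 23.3
shift m [ 0.0176 -0.0459 -0.0004] turn [1.000e-02 1.000e-02 3.613e+01] rows>= 4.2
t 35.2 pos [ 444.1 -303.    88.6] F [0.  0.4 0.7] w 23.3
shift m [ 0.0258 -0.0554 -0.0004] turn [1.000e-02 1.000e-02 4.513e+01] rows>= 5.3
```

View pics/s19.png

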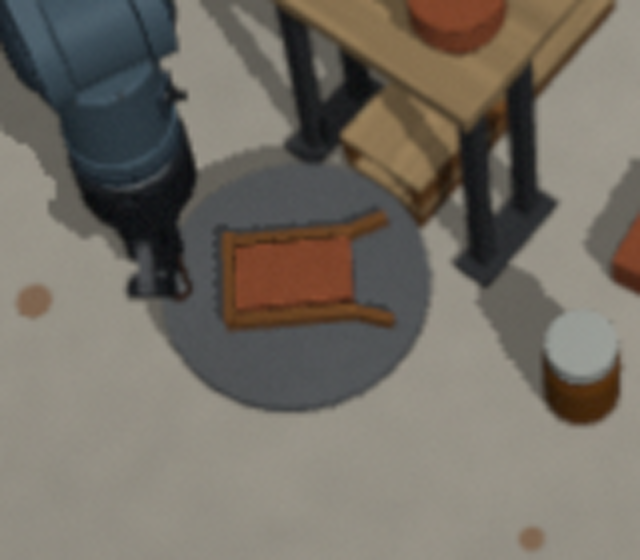

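The wheel turns clockwise with the tile home (crop (293,272)). Finish the arc.

```bash
python3 -m handwheel '-0.45 0.002 -0.008 0 0 0 6; -0.45 0.004 -0.0156 0 0 0 12; -0.45 0.0063 -0.0235 0 0 0 18; -0.45 0.0092 -0.0315 0 0 0 24; -0.45 0.013 -0.039 0 0 0 30; -0.45 0.0176 -0.0459 0 0 0 36; -0.45 0.0205 -0.0495 0 0 0 40; -0.45 0.0235 -0.053 0 0 0 43; -0.45 0.0258 -0.0554 0 0 0 45; -0.45 0.0258 -0.0554 0 0 0 45'
python3 - <<'E'
from h import *
from rig import robot
o=robot.get_obs();print(o["q"].round(1))
W=np.array([498.7,-241.5,0])
for a in (93,96):
    r=np.radians(a);go(W+[0,0,89]+80*(D*np.cos(r)-JY*np.sin(r)),ori(7.15-90),o)
c=robot.camera("scene");cv2.imwrite("pics/s20.png",cv2.resize(c["pixels"][260:400,160:320,::-1],None,fx=4,fy=4,interpolation=2))
E
```

```text
t: 36.25
ee_pos: [419.7, -248.1, 88.6]
orientation: [[0.997, 0.076, 0.001], [0.076, -0.997, -0.0], [0.001, 0.0, -1.0]]
force: [0.4, -0.5, -0.4]
width: 23.6
[ 48.4  18.9 -25.3 119.4  11.5  43.9 -69.6]
t 36.25 pos [ 419.7 -248.1   88.6] F [ 0.4 -0.5 -0.4] w 23.6
shift m [-0.0007 -0.0009 -0.0004] turn [ 0.02 -0.03 -2.79] rows>= 0.3
t 36.25 pos [ 419.7 -248.1   88.6] F [ 0.4 -0.5 -0.4] w 23.6
shift m [-0.0006 -0.0051 -0.0004] turn [ 0.02 -0.03 -2.79] rows>= 0.3
```

View pics/s20.png

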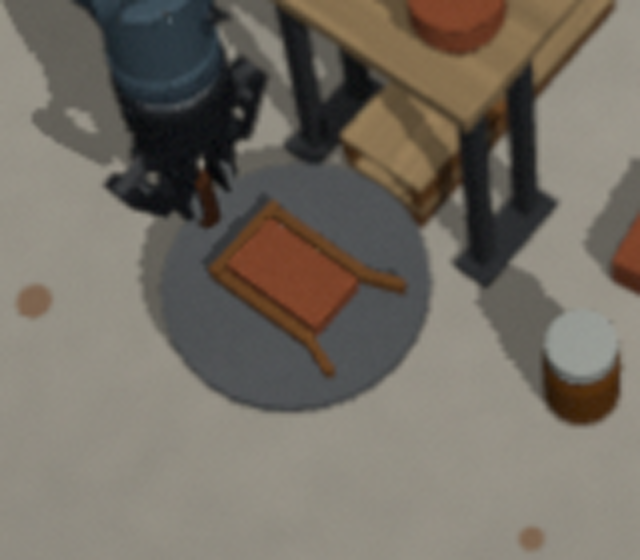

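```bash
python3 -m handwheel '-0.45 0 -0.001 0 0 0 -1; -0.45 0 -0.002 0 0 0 -2; -0.45 0 -0.003 0 0 0 -2; -0.45 0 -0.004 0 0 0 -2; -0.45 0 -0.005 0 0 0 -2; -0.45 0 -0.005 0 0 0 -2'
```

```text
t: 36.9
ee_pos: [419.6, -247.6, 88.7]
orientation: [[0.994, 0.107, 0.004], [0.107, -0.994, -0.006], [0.003, 0.006, -1.0]]
force: [1.0, -9.2, -5.9]
width: 23.6
```

The stop is met: 9 N reaction and no further motion. Release and inspect.

```bash
python3 -m handwheel '-0.45 0 0.005 0 0 0 0; 0 0 0.005 0 0 0 0; 0.2 0 0.005 0 0 0 0; 0.2 0 0.005 0 0 0 0; 0.2 0 0.005 0 0 0 0; 0.2 0 0.005 -0.03 0 0 0; 0.2 0 0.005 -0.07 0 0 0; 0.2 0 0.005 -0.12 0 0 0; 0.2 0 0.005 -0.17 0 0 0; 0.2 0 0.005 -0.2 0 0 0'
python3 -m handwheel '0.2 0 0 -0.05 0 0 0; 0.2 -0.03 0.04 -0.08 0 0 0; 0.2 -0.06 0.08 -0.08 0 0 0; 0.2 -0.06 0.12 -0.08 0 0 0; 0.2 -0.06 0.14 -0.08 0 0 0; 0.2 -0.06 0.14 -0.08 0 0 0; 0.2 -0.06 0.14 -0.08 0 0 0'
python3 - <<'E'
from h import *
from rig import robot
import pickle
c=robot.camera("scene");pickle.dump(c,open("sE.pkl","wb"));cv2.imwrite("pics/s21.png",cv2.resize(c["pixels"][290:370,190:270,::-1],None,fx=7,fy=7,interpolation=2))
cv2.imwrite("pics/s21f.png",c["pixels"][:,:,::-1])
c=robot.camera("top");pickle.dump(c,open("tE.pkl","wb"));cv2.imwrite("pics/t21.png",c["pixels"][:,:,::-1])
E
```

```text
t: 37.9
ee_pos: [421.3, -248.0, 293.0]
orientation: [[0.994, 0.11, 0.006], [0.11, -0.994, -0.004], [0.005, 0.004, -1.0]]
force: [0.6, -0.3, 0.0]
width: 51.1
t: 38.6
ee_pos: [375.3, -392.7, 368.0]
orientation: [[0.994, 0.109, 0.0], [0.109, -0.994, 0.002], [0.001, -0.002, -1.0]]
force: [0.0, 0.9, -0.1]
width: 51.2
```

View pics/s21.png

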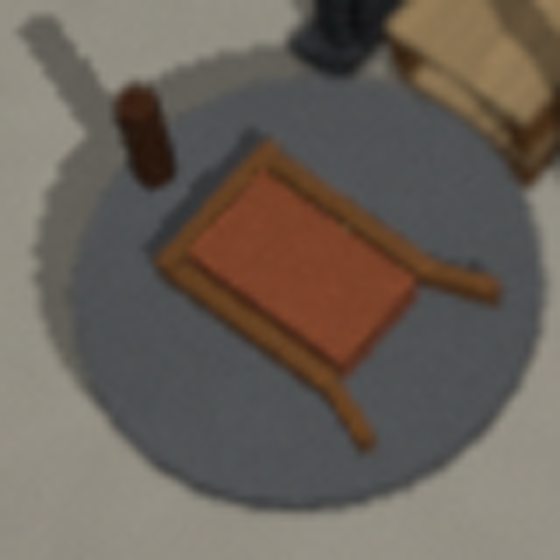

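View pics/s21f.png

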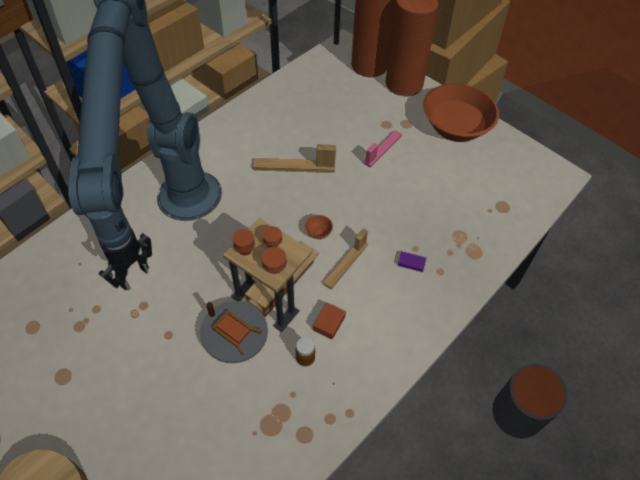

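View pics/t21.png

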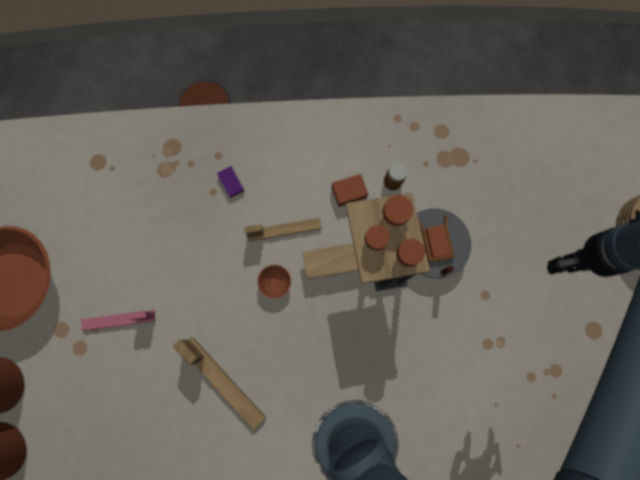

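```bash
python3 - <<'E'
from h import *
c=load("sE");W=np.array([498.7,-241.5,0])
f=lambda P:[(190+a/7-.43,290+b/7-.43) for a,b in P]
def ang(v): return np.degrees(np.arctan2(-v@JY,v@D))
k=onz(c,f([(135,97)]),107)[0];print("knob",k,"angle",ang(k-W),np.linalg.norm((k-W)[:2]))
T=onz(c,f([(262,175),(415,287),(345,372),(187,247)]),63)
print(T.round(1),T.mean(0).round(1),"tile dir",ang(T[0]-T[1]),ang(T[3]-T[2]))
v=T.mean(0)-W;print("tile centre off axis jig x,y",v@D,v@JY)
a,b=load("top0")["pixels"].astype(int),load("tE")["pixels"].astype(int)
d=abs(a-b).sum(2)
for n,(x0,y0,x1,y1) in dict(brick=(330,175,370,205),bowl=(255,262,295,300),jar=(383,160,408,190)).items(): print(n,"changed px",(d[y0:y1,x0:x1]>60).sum())
E
```

```text
knob [ 420.08207005 -251.76126038  107.        ] angle 89.71009367822563 79.28475498902861
[[ 460.3 -228.    63. ]
 [ 539.6 -218.9   63. ]
 [ 546.8 -262.5   63. ]
 [ 462.9 -269.9   63. ]] [ 502.4 -244.8   63. ] tile dir 90.59860805406554 92.10010091775446
tile centre off axis jig x,y 3.767959369970853 3.2872822701908553
brick changed px 0
bowl changed px 14
jar changed px 0
```

```bash
python3 - <<'E'
from h import *
c=load("tE");W=np.array([498.7,-241.5,0])
im=c["pixels"]
cv2.imwrite("pics/t22.png",cv2.resize(im[205:285,395:480,::-1],None,fx=8,fy=7,interpolation=2))
hs=cv2.cvtColor(im,cv2.COLOR_RGB2HSV);m=((hs[...,0]<12)&(hs[...,1]>130)&(hs[...,2]>75)).astype(np.uint8)
m[:,:427]=0;m[:,462:]=0;m[:215]=0;m[275:]=0
n,l,s,ce=cv2.connectedComponentsWithStats(m);i=1+s[1:,4].argmax();print(s[i],ce[i])
p=onz(c,[ce[i]],63)[0]-W;print("wheel x,y off",-p@JY,p@D)
E
```

```text
[427 225  24  33 536] [438.56716418 241.22947761]
wheel x,y off 1.0760780290439298 1.1764572206598125
```

View pics/t22.png

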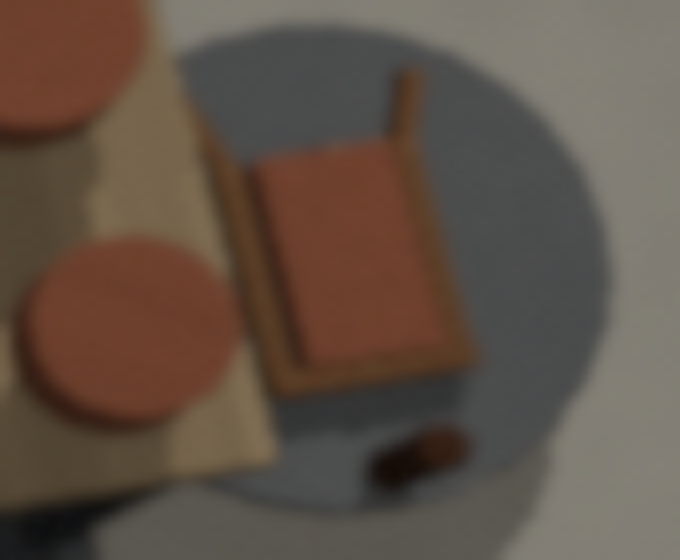

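The tile abuts the stop bar with its centre about 1 mm off the axis, and the knob is at 89.7°. Handing in.

```bash
python3 -c "
from rig import robot
print(robot.sign_off(), robot.get_obs()['t'])"
```

```text
the job is handed in; nothing more can be done
the job is handed in; nothing more can be done
```

I finished the job and handed it in at about 39 s of the 72 s allowed. The sign-off gave no verdict, so what follows rests on my own checks.

**What I did:** I laid the tile on the bed. With the small wooden stick gripped at a 38° lean, I pushed the tile through the guide until the push force rose to about 7 N at the stop. I then set the stick standing on the bench and turned the wheel by its knob until it met the index stop with a reaction of about 9 N.

**Last checks:**
- **Wheel:** the knob measured at 89.7°.
- **Tile:** it sits flat in the pocket, against the stop bar. The top view puts its centre about 1 mm off the axis both ways. The scene view gave 3–4 mm instead; I trust the top view more, because the scene corners were blurred and that camera looked a few millimetres off elsewhere. Both are within the 6 mm limit.
- **Stick:** it stands on its foot on the bench, well clear of the jig.
- **Brick, bowl and jar:** comparing the first and last top views, nothing changed around the brick or jar. Around the bowl only 14 pixels differ; I took those as shading, as it looks to be in the same place.

**One problem on the way:** my first approach to the stick ran into a joint limit, so I backed off and came at it from above. Nothing was touched.

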